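Load the solder pallet: header boards first, then the capacitors

TASK

Load the solder pallet on the grey mat. First stand the two small pin-header boards, pins up, in the two slotted nests, one in each; only then stand the two black capacitors, terminals up, in the two round nests, one in each, because the low parts are hard to get at between the tall cans. Seat every part fully down in its nest, and leave the copper toroid where it lies: it is fitted after soldering.

Things in the scene. Friction and masses are not known exactly. Their poses are not given: they have to be found in the camera images.
- header_1: pin-header board, a dense row of bright pins pointing up: 12 mm wide (x) x 48 mm long (y) x 22 mm tall, 17 g, standing on its long narrow underside; origin: centre of the underside, z up. Lowest 8 mm: board and connector body, 12 mm wide; above: pins, 8 mm across. Grip across the width, fingertips at least 9 mm above the underside to clear the nest rim. The two headers are alike
- header_2: pin-header board, a dense row of bright pins pointing up: 12 mm wide (x) x 48 mm long (y) x 22 mm tall, 17 g, standing on its long narrow underside; origin: centre of the underside, z up. Lowest 8 mm: board and connector body, 12 mm wide; above: pins, 8 mm across. Grip across the width, fingertips at least 9 mm above the underside to clear the nest rim. The two headers are alike
- capacitor_1: black can capacitor, 30 mm diameter x 47 mm tall with its two terminals (sleeve 42 mm), about 40 g, standing terminals up; origin: centre of the underside, z up; its yaw does not matter. Grip round the upper sleeve, fingertips at least 20 mm above the underside to clear nest and neighbours. The two capacitors are alike
- capacitor_2: black can capacitor, 30 mm diameter x 47 mm tall with its two terminals (sleeve 42 mm), about 40 g, standing terminals up; origin: centre of the underside, z up; its yaw does not matter. Grip round the upper sleeve, fingertips at least 20 mm above the underside to clear nest and neighbours. The two capacitors are alike
- toroid: copper-wound toroid coil lying flat, 40 x 37 x 17 mm; origin: centre of its underside, z up. Not part of this pallet; stays where it lies. All loose parts start on the grey mat beside the pallet, mat top at z = 0
- slot_nest_1: fixed slick aluminium nest with a rectangular pocket for a header: block 44 (x) x 80 (y) x 12 mm high on the pallet; origin: centre of its underside, z up. Pocket centred, long side along y, 18 x 55 mm, with a 5 mm high sloped lead-in to 28 x 65 mm at the mouth; pocket floor 4 mm above the origin, so a seated header's underside is at z = 4 mm of the nest. Either header, either way round
- slot_nest_2: fixed slick aluminium nest with a rectangular pocket for a header: block 44 (x) x 80 (y) x 12 mm high on the pallet; origin: centre of its underside, z up. Pocket centred, long side along y, 18 x 55 mm, with a 5 mm high sloped lead-in to 28 x 65 mm at the mouth; pocket floor 4 mm above the origin, so a seated header's underside is at z = 4 mm of the nest. Either header, either way round
- round_nest_1: fixed slick aluminium nest with a round pocket for a capacitor: block 60 x 60 x 15 mm high on the pallet; origin: centre of its underside, z up. Pocket centred, 36 mm diameter, with a 6 mm high sloped lead-in to 48 mm at the mouth; pocket floor 4 mm above the origin, so a seated capacitor's underside is at z = 4 mm of the nest. Either capacitor
- round_nest_2: fixed slick aluminium nest with a round pocket for a capacitor: block 60 x 60 x 15 mm high on the pallet; origin: centre of its underside, z up. Pocket centred, 36 mm diameter, with a 6 mm high sloped lead-in to 48 mm at the mouth; pocket floor 4 mm above the origin, so a seated capacitor's underside is at z = 4 mm of the nest. Either capacitor
- pallet: black solder pallet fixed on the mat, 172 (x) x 197 (y) x 6.5 mm with a rim 12.5 mm high; origin: centre of its underside. Its four nests stand two by two, square to it, 62 mm apart in x, 84 mm in y; which is where changes. Right of the belt a panel 0.25 m high along y = -0.04 and, at x = 0.29, y = -0.07, a 36 mm square post 1 m tall; keep the arm clear of both
Not all that is in view belongs to the job. Leave any turquoise look-alike of the capacitor_1 alone.

How it is judged:
On the way, in this order (a step that is already met when the one before it is completed fails the run):
1. both header boards stand fully seated, one in each slotted nest ((((horizontal distance between header_1 and slot_nest_1 below 0.008 m and z of header_1 in the frame of slot_nest_1 between 0 and 0.007 m and angle between header_1's own z axis and vertical below 0.12 rad) and (horizontal distance between header_2 and slot_nest_2 below 0.008 m and z of header_2 in the frame of slot_nest_2 between 0 and 0.007 m and angle between header_2's own z axis and vertical below 0.12 rad)) or ((horizontal distance between header_1 and slot_nest_2 below 0.008 m and z of header_1 in the frame of slot_nest_2 between 0 and 0.007 m and angle between header_1's own z axis and vertical below 0.12 rad) and (horizontal distance between header_2 and slot_nest_1 below 0.008 m and z of header_2 in the frame of slot_nest_1 between 0 and 0.007 m and angle between header_2's own z axis and vertical below 0.12 rad)))), for 0.2 s.
2. the first capacitor stands fully seated in a round nest, after both header boards (((horizontal distance between capacitor_1 and round_nest_1 below 0.008 m and z of capacitor_1 in the frame of round_nest_1 between 0 and 0.007 m and angle between capacitor_1's own z axis and vertical below 0.12 rad) or (horizontal distance between capacitor_1 and round_nest_2 below 0.008 m and z of capacitor_1 in the frame of round_nest_2 between 0 and 0.007 m and angle between capacitor_1's own z axis and vertical below 0.12 rad) or (horizontal distance between capacitor_2 and round_nest_1 below 0.008 m and z of capacitor_2 in the frame of round_nest_1 between 0 and 0.007 m and angle between capacitor_2's own z axis and vertical below 0.12 rad) or (horizontal distance between capacitor_2 and round_nest_2 below 0.008 m and z of capacitor_2 in the frame of round_nest_2 between 0 and 0.007 m and angle between capacitor_2's own z axis and vertical below 0.12 rad))), for 0.2 s.
At the end, for the whole second after the job is handed in: Both headers seated one in each slotted nest and both capacitors one in each round nest (centres within 8 mm, underside within 3 mm of the pocket floor, upright within 7 degrees), released and at rest; toroid within 20 mm of its start ((((horizontal distance between header_1 and slot_nest_1 below 0.008 m and z of header_1 in the frame of slot_nest_1 between 0 and 0.007 m and angle between header_1's own z axis and vertical below 0.12 rad) and (horizontal distance between header_2 and slot_nest_2 below 0.008 m and z of header_2 in the frame of slot_nest_2 between 0 and 0.007 m and angle between header_2's own z axis and vertical below 0.12 rad)) or ((horizontal distance between header_1 and slot_nest_2 below 0.008 m and z of header_1 in the frame of slot_nest_2 between 0 and 0.007 m and angle between header_1's own z axis and vertical below 0.12 rad) and (horizontal distance between header_2 and slot_nest_1 below 0.008 m and z of header_2 in the frame of slot_nest_1 between 0 and 0.007 m and angle between header_2's own z axis and vertical below 0.12 rad))) and (((horizontal distance between capacitor_1 and round_nest_1 below 0.008 m and z of capacitor_1 in the frame of round_nest_1 between 0 and 0.007 m and angle between capacitor_1's own z axis and vertical below 0.12 rad) and (horizontal distance between capacitor_2 and round_nest_2 below 0.008 m and z of capacitor_2 in the frame of round_nest_2 between 0 and 0.007 m and angle between capacitor_2's own z axis and vertical below 0.12 rad)) or ((horizontal distance between capacitor_1 and round_nest_2 below 0.008 m and z of capacitor_1 in the frame of round_nest_2 between 0 and 0.007 m and angle between capacitor_1's own z axis and vertical below 0.12 rad) and (horizontal distance between capacitor_2 and round_nest_1 below 0.008 m and z of capacitor_2 in the frame of round_nest_1 between 0 and 0.007 m and angle between capacitor_2's own z axis and vertical below 0.12 rad))) and distance of toroid from where it was at the start of the episode below 0.02 m and linear speed of each of header_1, header_2, capacitor_1, capacitor_2 below 0.02 m/s and contact force between the fingers and header_1 below 0.05 N and contact force between the fingers and header_2 below 0.05 N and contact force between the fingers and capacitor_1 below 0.05 N and contact force between the fingers and capacitor_2 below 0.05 N); the robot touches nothing.
It fails at once if the toroid is moved by more than 20 mm (distance of toroid from where it was at the start of the episode above 0.02 m).
It also fails if it takes over 104 s, if anything falls off the work surface, if the arm or the gripper's body presses on something with over 40 N, if the wrist force passes 120 N, or if a joint passes its speed limit or range.

ROBOT

A 6-joint arm with a two-finger parallel gripper is mounted at the origin on a cart in front of the work surface, level with it; the furniture and walls round the work are solid. World frame = base frame: x ahead of the robot, y to its left, z up, the work surface at z = 0. Lengths are in m, angles in rad, forces in N, time in s.
With the tool pointing down it reaches from about 0.35 to 0.975 m from the base axis. Payload 17.4 kg.
Tool frame: the origin (TCP) lies midway between the tips of the shut fingers; the grasp point (between the pads) lies 19 mm behind it; z points along the fingers, y is the line along which they close (so a half turn about z gives the same grasp; the last joint's range is limited). The gripper opens to 85 mm and grips with 20 to 120 N. Pads are 22 mm wide; open, the fingers measure 114 mm over their backs; the gripper's body (76 mm by 85 mm) begins 54 mm behind the grasp point. The pads swing forward as they close: fully open they stand 13 mm farther back than shut.
Start: joints at [1.161, 0.116, 1.442, -0, 1.584, -0.038], TCP at [0.245, 0.629, 0.231] pointing down, gripper open.
Joint ranges: [-2.83, 2.83], [-0.83, 2.19], [0.07, 2.5], [-1.14, 4.28], [0.01, 3], [-2.97, 2.97]. Speed limits (rad/s): [1.89, 1.89, 2.22, 3.14, 3.14, 3.14].

INTERFACE

Orientations are given as a rotation vector (axis times angle).
In Python, from bench import r gives the robot as it stands. The module is installed in compiled form; this text tells all that it offers.
- The arm moves only by the tool drive_tool, never from a script. Its argument "increments" is a list of rows, each an object of numbers: "ax", "ay", "az": the turn, a rotation vector about the tool's x, y, z each as a share of 360 degrees, from -1 to 1; "tx", "ty", "tz": the shift along the tool's x, y, z each as a share of 0.04 m, from -1 to 1; "jaw": the closure, from -1 (fully open) to 1 (shut). In form: [{"ax": .., "ay": .., "az": .., "tx": .., "ty": .., "tz": .., "jaw": ..}, ...]. A call has exactly 8 rows; each row shifts and turns the commanded pose from where the row before left it, along the tool's axes as they then stand; what a row does not reach is not made up. A row lasts 1/8 s, in which the tool goes at most 62.5 mm and 10.7 degrees, less where a joint would pass 70% of its speed; a pose out of reach is approached as far as the arm can. A call with a number of a shift or a turn outside -1 to 1 is refused whole. A call with a gripper value outside its range is refused whole. The fingers move at their own pace and stop on an object; "force" is the grip in N (left out, the last holds). Time passes only in rows, so rows that do not move let the fingers close, or fill a call up. It gives the time, the measured TCP pose, the force, the opening and the grip force at its end, in the units of the state.
- r.get_obs(): the state, without advancing time (a new reading comes with each control period).
- r.grab_frame(name): name is "scene" or "top" or "wrist"; returns a dict with "pixels" (384x512x3 uint8, red, green, blue), "fx", "fy", "cx", "cy" (pixels), "rvec" (rotation vector, rad) and "tvec" (3), from world to camera coordinates, as OpenCV has them; the wrist camera has in their place "T_tool_cam" (4x4, takes a point from camera to tool coordinates, whose origin is the TCP and whose axes are the flange's). Camera axes: x right, y down, z forward; pixel columns grow to the right and rows downward; lengths in m; the calibration is good to about 2 mm. A picture is of the moment at which its call begins: read the wrist's pose just before it. There is no depth.
- r.close_job(): hands the job in; it is judged then, once.
The state is a dict: "time_s": time; "joints": joint angles; "qd": joint speeds; "joint_torque": joint torques, N m; "tcp_pos": TCP position; "ee_rot": TCP orientation; "ft_force": force on the tool from outside, world axes, zero at the start; "torque": the same for the moment, N m; "finger_gap": finger opening in m; "grip_force": force on a finger pad.
Only numpy, scipy, OpenCV 4.12 (cv2) and the standard library are available. Lean on these libraries where they do the work, as an engineer would, in place of code of your own. Each camera call takes 0.05 s, during which the arm holds its last target. There are 200 camera calls.

## Working session

There is one attempt and no reset: what is moved stays moved. The work goes in short steps, Python scripts to look and compute and a tool call to move; the robot and the scene stay as the last step left them, time stands still between calls to the robot, and variables do not carry over. Pictures are saved under pics/ and viewed, at most 14 in all, crops included, and the job is handed in when it is done.

Besides the shell and the picture viewer there is one more tool, called after "Call:" by a JSON object that holds its "api" and its "payload". drive_tool: Moves the arm, as the interface text tells. Its arguments: {"type":"object","properties":{"increments":{"type":"array","items":{"type":"object","properties":{"ax":{"type":"number","minimum":-1,"maximum":1},"ay":{"type":"number","minimum":-1,"maximum":1},"az":{"type":"number","minimum":-1,"maximum":1},"tx":{"type":"number","minimum":-1,"maximum":1},"ty":{"type":"number","minimum":-1,"maximum":1},"tz":{"type":"number","minimum":-1,"maximum":1},"jaw":{"type":"number"}}}},"force":{"type":"number"}},"required":["increments"]}

```bash
mkdir -p pics
cat > h.py <<'E'
import numpy as np, cv2
from bench import r
from scipy.spatial.transform import Rotation as R
def cam(name):
    o=r.get_obs(); f=r.grab_frame(name)
    K=np.array([[f['fx'],0,f['cx']],[0,f['fy'],f['cy']],[0,0,1.]])
    if 'rvec' in f:
        Rc=R.from_rotvec(f['rvec']).as_matrix().T; t=-Rc@np.array(f['tvec'])
    else:
        T=np.eye(4);T[:3,:3]=R.from_rotvec(o['ee_rot']).as_matrix();T[:3,3]=o['tcp_pos']
        M=T@np.array(f['T_tool_cam']);Rc=M[:3,:3];t=M[:3,3]
    return dict(im=f['pixels'],K=K,R=Rc,t=t)
def ray(c,uv,z):
    d=c['R']@np.linalg.solve(c['K'],np.array([uv[0],uv[1],1.])); return c['t']+d*(z-c['t'][2])/d[2]
def proj(c,p):
    q=c['K']@(c['R'].T@(np.array(p)-c['t'])); return q[:2]/q[2]
def save(c,fn,crop=None,s=1):
    im=c['im'][:,:,::-1]
    if crop: x0,y0,x1,y1=crop; im=im[y0:y1,x0:x1]
    cv2.imwrite('pics/'+fn,cv2.resize(im,None,fx=s,fy=s,interpolation=cv2.INTER_CUBIC))
E
python3 - <<'E'
from h import *
for n in('scene','top','wrist'):
    c=cam(n); save(c,n+'0.png',None,1.5 if n!='wrist' else 1); print(n,c['t'],c['R'][:,2],c['K'][0,0])
    np.savez(n+'0.npz',**c)
o=r.get_obs();print(o['tcp_pos'],R.from_rotvec(o['ee_rot']).as_matrix().round(3),o['finger_gap'],o['time_s'])
E
```

```text
scene [-0.14215066  0.70609622  0.52283797] [ 0.72929222 -0.42410431 -0.53690633] 490.54691334190585
top [0.43475646 0.30432332 0.8852782 ] [ 0.11645863 -0.00428685 -0.99318629] 495.0324617786685
wrist [0.17078206 0.65799512 0.37303297] [ 0.2866881  -0.112509   -0.95139459] 328.39077510269817
[0.24514714 0.62875067 0.23074022] [[-0.932  0.363 -0.   ]
 [ 0.363  0.932 -0.001]
 [ 0.    -0.001 -1.   ]] 0.08522532764397157 0.15
```

View pics/top0.png

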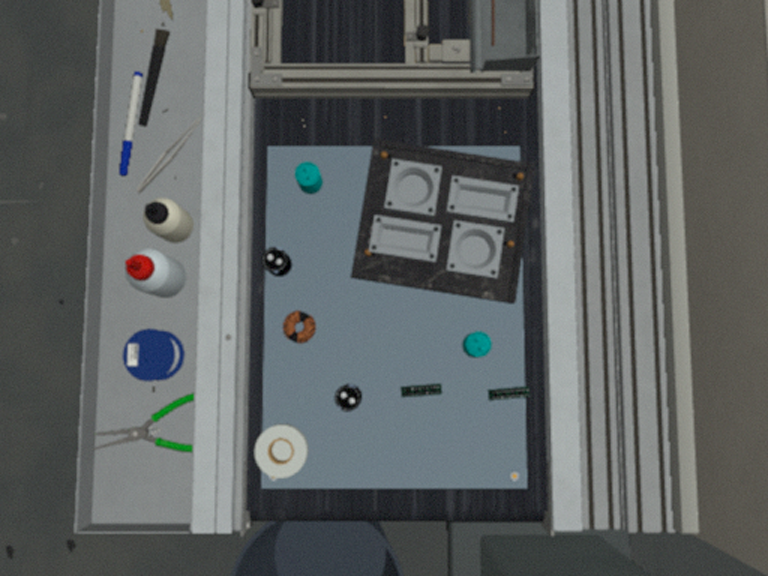

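View pics/scene0.png

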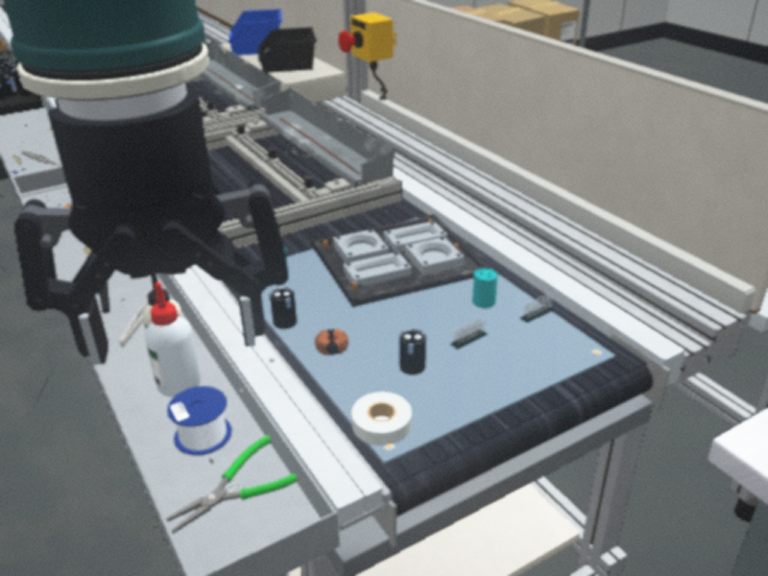

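The top view, in picture pixels at 1.5x, shows these parts:
- Headers at (421,390) and (508,394).
- Black capacitors at (277,262) and (348,397). The turquoise look-alikes at (308,177) and (477,344) stay put.
- Toroid at (299,326).
- Slot nests at (405,239) and (483,199), and round nests at (413,187) and (475,248).

Next I'll measure them.

Run:
```python
from h import *
c=dict(np.load('top0.npz')); im=c['im']; hsv=cv2.cvtColor(im,cv2.COLOR_RGB2HSV); g=cv2.cvtColor(im,cv2.COLOR_RGB2GRAY)
def rep(name,mask,box,z,mn=60):
    x0,y0,x1,y1=[int(v/1.5) for v in box]; m=np.zeros_like(g); m[y0:y1,x0:x1]=mask[y0:y1,x0:x1].astype(np.uint8)
    cs,_=cv2.findContours(m,cv2.RETR_EXTERNAL,cv2.CHAIN_APPROX_NONE)
    for k in cs:
        if cv2.contourArea(k)<mn: continue
        b=cv2.boxPoints(cv2.minAreaRect(k)); P=np.array([ray(c,p,z) for p in b]); e1=P[1]-P[0];e2=P[2]-P[1]
        L=e1 if np.linalg.norm(e1)>np.linalg.norm(e2) else e2
        print(name,'ctr',P.mean(0)[:2].round(4),'size',np.linalg.norm(e1).round(4),np.linalg.norm(e2).round(4),'longdir deg',np.degrees(np.arctan2(L[1],L[0])).round(1),'px',b.mean(0).round(1))
mat=g[250,200]; print('mat',im[250,200],hsv[250,200])
dark=g<85
rep('hdr',dark,(390,370,450,410),.012); rep('hdr',dark,(480,375,528,412),.012)
rep('cap',g<75,(255,235,300,290),.042,30);rep('cap',g<75,(325,375,370,420),.042,30)
nest=(g>135)&(hsv[...,1]<50)
rep('rnd',nest,(380,150,445,220),.0215);rep('rnd',nest,(442,215,510,280),.0215)
rep('slot',nest,(362,205,445,265),.0185);rep('slot',nest,(443,168,522,225),.0185)
rep('toroid',(hsv[...,0]<20)&(hsv[...,1]>80),(275,300,325,350),.017)
rep('toroid2',(hsv[...,0]<20)&(hsv[...,1]>80),(275,300,325,350),.017)
save(c,'t1.png',(165,90,360,280),4)
for n,(u,v) in dict(matTL=(267,147),matBR=(527,488),tape=(281,452),tq1=(308,177),tq2=(477,344)).items(): print(n,ray(c,(u/1.5,v/1.5),0)[:2].round(3))
```

```text
mat [108 125 134] [100  49 134]
hdr ctr [0.4077 0.2595] size 0.0469 0.0121 longdir deg -85.3 px [280.4 259.7]
hdr ctr [0.4047 0.159 ] size 0.0456 0.0397 longdir deg -90.0 px [338.  261.5]
cap ctr [0.5546 0.4295] size 0.0414 0.0625 longdir deg -179.1 px [182. 174.]
cap ctr [0.4007 0.3426] size 0.0283 0.027 longdir deg 0.5 px [232.  264.5]
rnd ctr [0.6472 0.2683] size 0.0566 0.0567 longdir deg -98.9 px [275.1 124.2]
rnd ctr [0.5727 0.195 ] size 0.0568 0.0575 longdir deg -98.8 px [316.7 165.5]
slot ctr [0.5688 0.2807] size 0.0059 0.0611 longdir deg -98.8 px [268.2 167.9]
slot ctr [0.5839 0.2796] size 0.0164 0.0532 longdir deg -98.8 px [268.8 159.5]
slot ctr [0.6035 0.2749] size 0.0056 0.0596 longdir deg -98.2 px [271.4 148.6]
slot ctr [0.6168 0.1879] size 0.006 0.0612 longdir deg -99.1 px [320.2 141.3]
slot ctr [0.6319 0.1877] size 0.0172 0.0539 longdir deg -96.7 px [320.2 133. ]
toroid ctr [0.4785 0.3942] size 0.0193 0.028 longdir deg -179.3 px [203.5 219. ]
toroid ctr [0.4855 0.4113] size 0.0314 0.0155 longdir deg -22.4 px [193.8 215. ]
toroid2 ctr [0.4785 0.3942] size 0.0193 0.028 longdir deg -179.3 px [203.5 219. ]
toroid2 ctr [0.4855 0.4113] size 0.0314 0.0155 longdir deg -22.4 px [193.8 215. ]
matTL [0.701 0.446]
matBR [0.294 0.136]
tape [0.335 0.422]
tq1 [0.664 0.395]
tq2 [0.461 0.192]
```

View pics/t1.png

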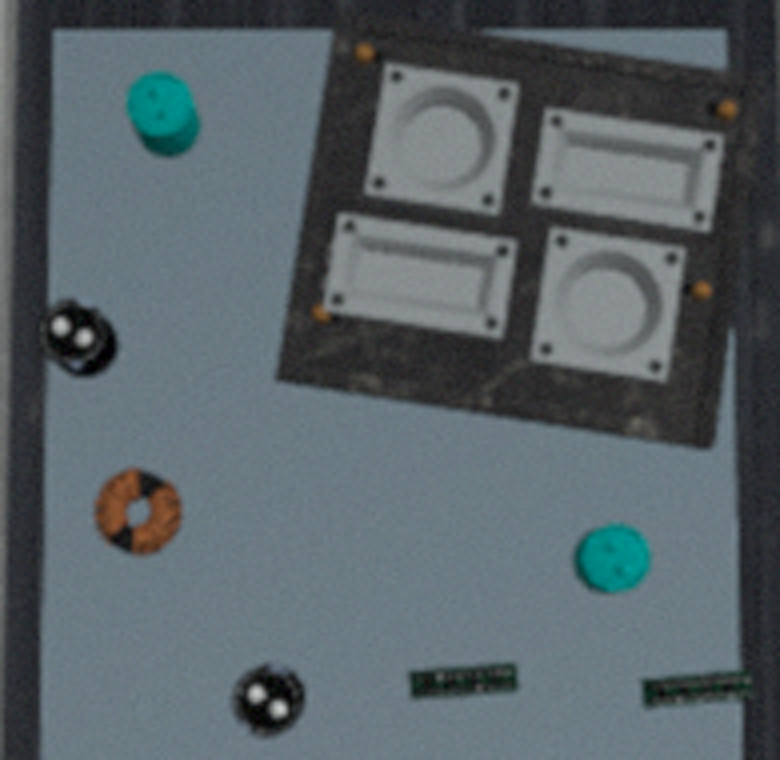

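The nest spacings come out right: 62.4 and 83.8 mm against 62 and 84, with pallet yaw about -8.8°. The black cans at crop pixels (78,338) and (268,700) are the capacitors, and the turquoise ones are the decoys. Next I'll plan a hover over header A.

```bash
cat >> h.py <<'E'
def plan(p,yaw=None,n=8):
    """rows for a move to TCP p with tool-y at yaw deg (tool down); turn spread over the rows"""
    o=r.get_obs(); T=R.from_rotvec(o['ee_rot']); M=T.as_matrix(); q=np.array(o['tcp_pos'])
    y0=np.degrees(np.arctan2(M[1,1],M[0,1])); yaw=y0 if yaw is None else yaw
    def Rd(y): 
        a=np.radians(y); Y=np.array([np.cos(a),np.sin(a),0]); Z=np.array([0,0,-1.]); return np.column_stack([np.cross(Y,Z),Y,Z])
    dy=(yaw-y0+180)%360-180; dw=np.array(p)-q
    G=R.from_matrix(Rd(yaw)); e=(T.inv()*G).as_rotvec()/(2*np.pi)
    print('t',o['time_s'],'tcp',q.round(4),'yaw',y0.round(2),'tilt',np.degrees(np.arccos(-M[2,2])).round(2),'q',np.round(o['joints'],2),'| go',dw.round(4),'turn',dy.round(2))
    for i in range(n):
        s=(T*R.from_rotvec(e*2*np.pi*i/n)).inv().apply(dw/n)/.04
        if i==0 or abs(dy)>2: print(i,'ax %.4f ay %.4f az %.4f | t %.3f %.3f %.3f'%(*(e/n),*s))
E
python3 -c "
from h import *
plan((.407,.2595,.20),4.7,12)"
```

```text
t 0.15 tcp [0.2451 0.6288 0.2307] yaw 68.7 tilt 0.05 q [ 1.16  0.12  1.44 -0.    1.58 -0.04] | go [ 0.1619 -0.3693 -0.0307] turn -64.0
0 ax -0.0000 ay 0.0000 az 0.0148 | t -0.594 -0.594 0.065
1 ax -0.0000 ay 0.0000 az 0.0148 | t -0.646 -0.536 0.065
2 ax -0.0000 ay 0.0000 az 0.0148 | t -0.693 -0.474 0.064
3 ax -0.0000 ay 0.0000 az 0.0148 | t -0.734 -0.408 0.064
4 ax -0.0000 ay 0.0000 az 0.0148 | t -0.769 -0.338 0.064
5 ax -0.0000 ay 0.0000 az 0.0148 | t -0.797 -0.265 0.064
6 ax -0.0000 ay 0.0000 az 0.0148 | t -0.818 -0.189 0.064
7 ax -0.0000 ay 0.0000 az 0.0148 | t -0.832 -0.112 0.064
8 ax -0.0000 ay 0.0000 az 0.0148 | t -0.839 -0.035 0.064
9 ax -0.0000 ay 0.0000 az 0.0148 | t -0.839 0.044 0.064
10 ax -0.0000 ay 0.0000 az 0.0148 | t -0.831 0.121 0.064
11 ax -0.0000 ay 0.0000 az 0.0148 | t -0.816 0.198 0.064
```

Call:
{"api": "drive_tool", "payload": {"increments": [{"az": 0.0148,"tx": -0.594,"ty": -0.594,"tz": 0.065,"jaw": -1},{"az": 0.0148,"tx": -0.646,"ty": -0.536,"tz": 0.065,"jaw": -1},{"az": 0.0148,"tx": -0.693,"ty": -0.474,"tz": 0.065,"jaw": -1},{"az": 0.0148,"tx": -0.734,"ty": -0.408,"tz": 0.065,"jaw": -1},{"az": 0.0148,"tx": -0.769,"ty": -0.338,"tz": 0.065,"jaw": -1},{"az": 0.0148,"tx": -0.797,"ty": -0.265,"tz": 0.065,"jaw": -1},{"az": 0.0148,"tx": -0.818,"ty": -0.189,"tz": 0.065,"jaw": -1},{"az": 0.0148,"tx": -0.832,"ty": -0.112,"tz": 0.065,"jaw": -1}], "force": 25}}

```text
$.increments[0]: bad value
```

Call:
{"api": "drive_tool", "payload": {"increments": [{"az": 0.0148,"tx": -0.839,"ty": -0.035,"tz": 0.065,"jaw": -1},{"az": 0.0148,"tx": -0.839,"ty": 0.044,"tz": 0.065,"jaw": -1},{"az": 0.0148,"tx": -0.831,"ty": 0.121,"tz": 0.065,"jaw": -1},{"az": 0.0148,"tx": -0.816,"ty": 0.198,"tz": 0.065,"jaw": -1},{"jaw": -1},{"jaw": -1},{"jaw": -1},{"jaw": -1}]}}

```text
$.increments[0]: bad value
```

Run:
```python
from h import *
plan((.407,.2595,.20),4.7,1)
c=cam('wrist'); np.savez('w1.npz',**c); save(c,'w1.png',None,1.5)
for p in [(.4077,.2595,.012),(.4047,.159,.012)]: print(proj(c,p)*1.5)
```

```text
t 0.15 tcp [0.2451 0.6288 0.2307] yaw 68.7 tilt 0.05 q [ 1.16  0.12  1.44 -0.    1.58 -0.04] | go [ 0.1619 -0.3693 -0.0307] turn -64.0
0 ax -0.0001 ay 0.0001 az 0.1778 | t -7.123 -7.130 0.775
[ 77.13803177 543.4566854 ]
[-15.99261664 571.4372403 ]
```

View pics/w1.png

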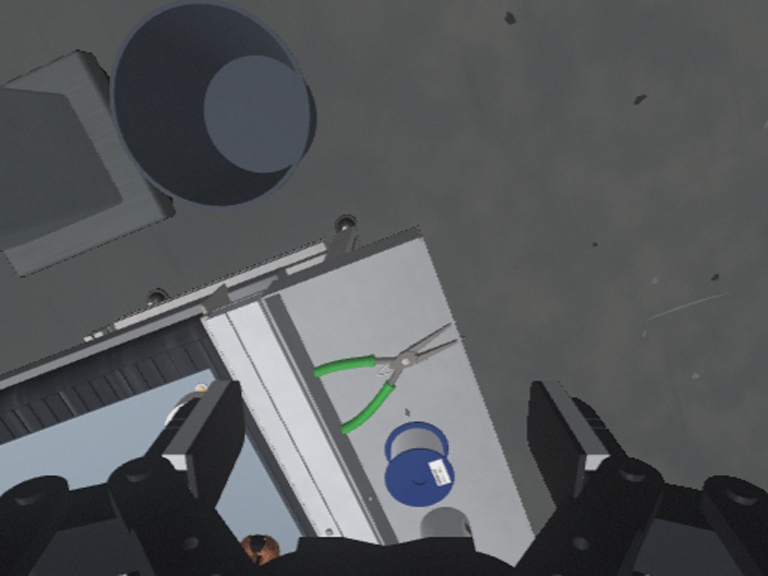

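The moves were refused, most likely because every key is required. The wrist picture only shows the start view.

Call:
{"api": "drive_tool", "payload": {"increments": [{"ax": 0,"ay": 0,"az": 0.0148,"tx": -0.594,"ty": -0.594,"tz": 0.065,"jaw": -1},{"ax": 0,"ay": 0,"az": 0.0148,"tx": -0.646,"ty": -0.536,"tz": 0.065,"jaw": -1},{"ax": 0,"ay": 0,"az": 0.0148,"tx": -0.693,"ty": -0.474,"tz": 0.065,"jaw": -1},{"ax": 0,"ay": 0,"az": 0.0148,"tx": -0.734,"ty": -0.408,"tz": 0.065,"jaw": -1},{"ax": 0,"ay": 0,"az": 0.0148,"tx": -0.769,"ty": -0.338,"tz": 0.065,"jaw": -1},{"ax": 0,"ay": 0,"az": 0.0148,"tx": -0.797,"ty": -0.265,"tz": 0.065,"jaw": -1},{"ax": 0,"ay": 0,"az": 0.0148,"tx": -0.818,"ty": -0.189,"tz": 0.065,"jaw": -1},{"ax": 0,"ay": 0,"az": 0.0148,"tx": -0.832,"ty": -0.112,"tz": 0.065,"jaw": -1}], "force": 25}}

```text
time_s: 1.2
tcp_pos: [0.3534, 0.3818, 0.2104]
ee_rot: [1.667, 2.663, -0.0]
ft_force: [0.8, -0.3, 0.5]
finger_gap: 0.0854
grip_force: 0.0
```

Call:
{"api": "drive_tool", "payload": {"increments": [{"ax": 0,"ay": 0,"az": 0.0148,"tx": -0.839,"ty": -0.035,"tz": 0.065,"jaw": -1},{"ax": 0,"ay": 0,"az": 0.0148,"tx": -0.839,"ty": 0.044,"tz": 0.065,"jaw": -1},{"ax": 0,"ay": 0,"az": 0.0148,"tx": -0.831,"ty": 0.121,"tz": 0.065,"jaw": -1},{"ax": 0,"ay": 0,"az": 0.0148,"tx": -0.816,"ty": 0.198,"tz": 0.065,"jaw": -1},{"ax": 0,"ay": 0,"az": 0,"tx": 0,"ty": 0,"tz": 0,"jaw": -1},{"ax": 0,"ay": 0,"az": 0,"tx": 0,"ty": 0,"tz": 0,"jaw": -1},{"ax": 0,"ay": 0,"az": 0,"tx": 0,"ty": 0,"tz": 0,"jaw": -1},{"ax": 0,"ay": 0,"az": 0,"tx": 0,"ty": 0,"tz": 0,"jaw": -1}]}}

```text
time_s: 2.2
tcp_pos: [0.407, 0.2603, 0.2001]
ee_rot: [-2.126, -2.313, 0.0]
ft_force: [0.5, 0.2, 0.7]
finger_gap: 0.0854
grip_force: 0.0
```

Run:
```python
from h import *
plan((.407,.2595,.20),4.7,1)
c=cam('wrist'); np.savez('w1.npz',**c); save(c,'w1b.png',None,1.5)
for p in [(.4077,.2595,.012),(.4047,.159,.012)]: print(proj(c,p)*1.5)
```

```text
t 2.2 tcp [0.407  0.2603 0.2001] yaw 4.83 tilt 0.0 q [ 0.52 -0.3   1.88  0.    1.56  0.43] | go [ 0.     -0.0008 -0.0001] turn -0.13
0 ax -0.0000 ay -0.0000 az 0.0004 | t -0.021 -0.001 0.002
[387.21987902 251.78682379]
[371.60264866 381.34145439]
```

View pics/w1b.png

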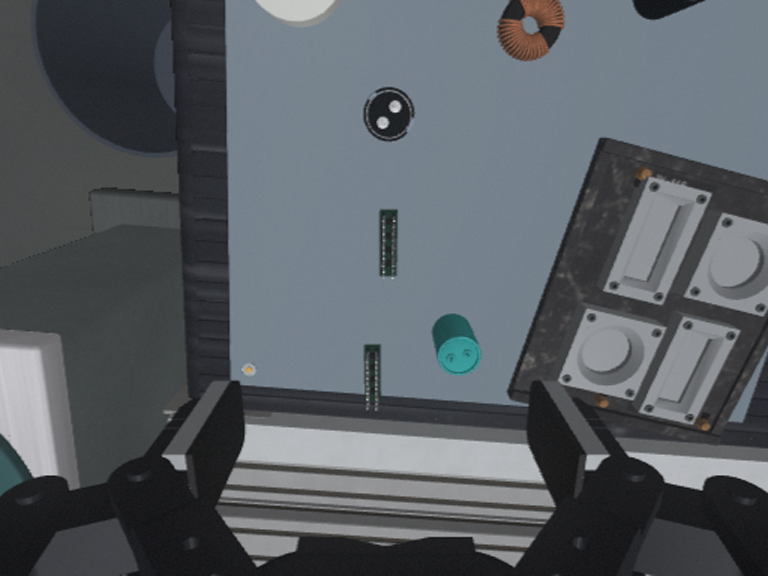

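The wrist view shows everything, in picture pixels:
- Header A at (388,243) and header B at (372,378).
- Capacitor 2 at (389,113).
- Slots at (658,241) and (690,370), rounds at (736,262) and (610,352).

Both headers have bright pins up and match the description. Now I'll refine from this view.

Run:
```python
from h import *
c=dict(np.load('w1.npz')); im=c['im']; hsv=cv2.cvtColor(im,cv2.COLOR_RGB2HSV); g=cv2.cvtColor(im,cv2.COLOR_RGB2GRAY)
def rep(name,mask,box,z,mn=40,close=0):
    x0,y0,x1,y1=[int(v/1.5) for v in box]; m=np.zeros_like(g); m[y0:y1,x0:x1]=mask[y0:y1,x0:x1].astype(np.uint8)
    if close: m=cv2.morphologyEx(m,cv2.MORPH_CLOSE,np.ones((close,close)))
    cs,_=cv2.findContours(m,cv2.RETR_EXTERNAL,cv2.CHAIN_APPROX_NONE)
    for k in cs:
        if cv2.contourArea(k)<mn: continue
        b=cv2.boxPoints(cv2.minAreaRect(k)); P=np.array([ray(c,p,z) for p in b]); e1=P[1]-P[0];e2=P[2]-P[1]
        L=e1 if np.linalg.norm(e1)>np.linalg.norm(e2) else e2
        print(name,'ctr',P.mean(0)[:2].round(4),'size',np.linalg.norm(e1).round(4),np.linalg.norm(e2).round(4),'longdir',(np.degrees(np.arctan2(L[1],L[0]))%180).round(1),'px',(b.mean(0)*1.5).round(1), b.round(0).tolist() if name=='hB' else '')
G=(hsv[...,0]>35)&(hsv[...,0]<95)&(hsv[...,1]>60)
rep('hA',G|(g<70),(365,200,412,285),.008,close=3)
rep('hB',G,(350,335,395,415),.008,close=5)
rep('cap',g<70,(345,75,430,150),.042)
nest=(g>120)&(hsv[...,1]<60)
rep('slot1',nest,(600,165,715,305),.0185,close=9);rep('slot2',nest,(638,312,745,427),.0185,close=9);rep('rnd2',nest,(555,303,668,402),.0215,close=5)
rep('tor',(hsv[...,0]<20)&(hsv[...,1]>80),(490,0,570,65),.012,close=9)
# screws of the slots and round2, dark spots
for nm,pts,z in [('s1',[(656,186),(705,195),(611,290),(658,297)],.0185),('s2',[(688,321),(734,331),(645,406),(690,416)],.0185),('r2',[(591,317),(658,331),(565,380),(633,393)],.0215)]:
    print(nm,np.mean([ray(c,(u/1.5,v/1.5),z) for u,v in pts],0).round(4))
```

```text
hA ctr [0.4076 0.2648] size 0.0112 0.0456 longdir 95.3 px [387.8 242.2] 
hB ctr [0.4045 0.1643] size 0.0111 0.0454 longdir 94.7 px [372. 372.] [[243.0, 230.0], [253.0, 230.0], [253.0, 266.0], [243.0, 266.0]]
cap ctr [0.4006 0.348 ] size 0.0272 0.0285 longdir 95.9 px [388.5 113.2] 
slot1 ctr [0.6201 0.2671] size 0.019 0.0499 longdir 106.5 px [698.2 268.5] 
slot1 ctr [0.5869 0.2821] size 0.0836 0.0435 longdir 80.9 px [656.8 241.3] 
slot2 ctr [0.6824 0.1623] size 0.021 0.0085 longdir 82.6 px [740.4 410. ] 
slot2 ctr [0.6271 0.1913] size 0.0805 0.074 longdir 92.1 px [678.5 367.9] 
rnd2 ctr [0.6164 0.183 ] size 0.0397 0.0149 longdir 81.0 px [663.6 380.2] 
rnd2 ctr [0.5738 0.1992] size 0.0606 0.0663 longdir 170.5 px [610.9 354.8] 
tor ctr [0.4816 0.4037] size 0.0382 0.0318 longdir 4.9 px [530.2  29.2] 
s1 [0.5874 0.2822 0.0185]
s2 [0.6345 0.1919 0.0185]
r2 [0.5743 0.1993 0.0215]
```

Run:
```python
from h import *
c=dict(np.load('scene0.npz')); im=c['im']; g=cv2.cvtColor(im,cv2.COLOR_RGB2GRAY)
for nm,t,w,z in [('cap2',(.4007,.3426),(.4006,.348),.042),('slot1',(.5857,.2779),(.5872,.2822),.0185),('hA',(.4077,.2595),(.4076,.2648),.008)]:
    print(nm,'top',(proj(c,(*t,z))*1.5).round(1),'wrist',(proj(c,(*w,z))*1.5).round(1))
# slot1 corners predicted by each, draw on crop
im=c['im'].copy()
big=cv2.resize(im[140:260,190:390],None,fx=4,fy=4,interpolation=cv2.INTER_CUBIC)
for ctr,col in [((.5857,.2779),(255,0,0)),((.5872,.2822),(0,255,0))]:
    a=np.radians(-8.8);ex=np.array([np.cos(a),np.sin(a)]);ey=np.array([-ex[1],ex[0]])
    P=[proj(c,(*(np.array(ctr)+sx*.022*ex+sy*.04*ey),.0185)) for sx,sy in [(1,1),(1,-1),(-1,-1),(-1,1)]]
    cv2.polylines(big,[((np.array(P)-[190,140]+.5)*4).astype(int)],True,col,1)
for ctr,col in [((.4007,.3426),(255,0,0)),((.4006,.348),(0,255,0))]:
    P=[proj(c,(ctr[0]+.015*np.cos(t),ctr[1]+.015*np.sin(t),.042)) for t in np.linspace(0,6.28,40)]
    cv2.polylines(big,[((np.array(P)-[190,140]+.5)*4).astype(int)],True,col,1)
cv2.imwrite('pics/s1.png',big[:,:,::-1])
```

```text
cap2 top [416.9 334.2] wrist [412.8 335.8]
slot1 top [380.6 263.6] wrist [377.3 264.1]
hA top [472.3 331.9] wrist [468.7 333.4]
```

View pics/s1.png

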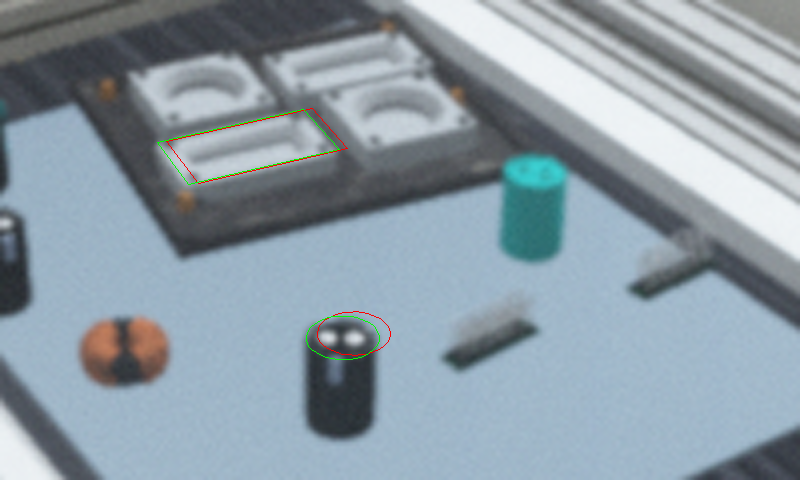

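The scene camera agrees with the wrist measurement (green outlines match the can and the nest), while the top camera's y is about 5 mm off. I'll use the wrist values, descend part way and re-measure.

Call:
{"api": "drive_tool", "payload": {"increments": [{"ax": 0,"ay": 0,"az": 0,"tx": 0.11,"ty": 0.025,"tz": 0.7,"jaw": -1},{"ax": 0,"ay": 0,"az": 0,"tx": 0,"ty": 0,"tz": 0.7,"jaw": -1},{"ax": 0,"ay": 0,"az": 0,"tx": 0,"ty": 0,"tz": 0.7,"jaw": -1},{"ax": 0,"ay": 0,"az": 0,"tx": 0,"ty": 0,"tz": 0.65,"jaw": -0.4},{"ax": 0,"ay": 0,"az": 0,"tx": 0,"ty": 0,"tz": 0,"jaw": -0.4},{"ax": 0,"ay": 0,"az": 0,"tx": 0,"ty": 0,"tz": 0,"jaw": -0.4},{"ax": 0,"ay": 0,"az": 0,"tx": 0,"ty": 0,"tz": 0,"jaw": -0.4},{"ax": 0,"ay": 0,"az": 0,"tx": 0,"ty": 0,"tz": 0,"jaw": -0.4}]}}

```text
time_s: 3.25
tcp_pos: [0.4081, 0.2644, 0.0909]
ee_rot: [2.127, 2.312, 0.002]
ft_force: [-0.3, -0.4, -0.3]
finger_gap: 0.06
grip_force: 0.0
```

```bash
cat >> h.py <<'E'
def hdr(c,p,z=.008,rad=30,show=True):
    hsv=cv2.cvtColor(c['im'],cv2.COLOR_RGB2HSV); G=((hsv[...,0]>35)&(hsv[...,0]<95)&(hsv[...,1]>60)).astype(np.uint8)
    G=cv2.morphologyEx(G,cv2.MORPH_CLOSE,np.ones((7,7))); u,v=proj(c,(*p,z))
    cs,_=cv2.findContours(G,cv2.RETR_EXTERNAL,cv2.CHAIN_APPROX_NONE); cs=[k for k in cs if cv2.contourArea(k)>60]
    k=min(cs,key=lambda k:np.hypot(*(np.array(cv2.minAreaRect(k)[0])-(u,v))))
    b=cv2.boxPoints(cv2.minAreaRect(k)); P=np.array([ray(c,q,z) for q in b]); e1=P[1]-P[0];e2=P[2]-P[1]
    L=max(e1,e2,key=np.linalg.norm); print('hdr',P.mean(0)[:2].round(4),'size',np.linalg.norm(e1).round(4),np.linalg.norm(e2).round(4),'long',(np.degrees(np.arctan2(L[1],L[0]))%180).round(1),'px',b.mean(0).round(),'exp',u.round(),v.round())
E
python3 - <<'E'
from h import *
plan((.4076,.2648,.0115),4.9,1)
c=cam('wrist'); np.savez('w2.npz',**c); hdr(c,(.4076,.2648)); hdr(c,(.4045,.1643)); print(r.get_obs()['finger_gap'])
E
```

```text
t 3.25 tcp [0.4081 0.2644 0.0909] yaw 4.76 tilt 0.07 q [ 0.52 -0.23  2.01 -0.    1.37  0.44] | go [-0.0005  0.0004 -0.0794] turn 0.14
0 ax 0.0002 ay -0.0001 az -0.0004 | t 0.010 -0.015 1.985
hdr [0.4075 0.266 ] size 0.0113 0.046 long 95.3 px [257. 198.] exp 257.0 200.0
hdr [0.4045 0.166 ] size 0.0112 0.0469 long 94.5 px [243. 313.] exp 243.0 315.0
0.05994863084602382
```

Call:
{"api": "drive_tool", "payload": {"increments": [{"ax": 0,"ay": 0,"az": 0,"tx": 0.015,"ty": -0.012,"tz": 0.7,"jaw": -0.4},{"ax": 0,"ay": 0,"az": 0,"tx": 0,"ty": 0,"tz": 0.7,"jaw": -0.4},{"ax": 0,"ay": 0,"az": 0,"tx": 0,"ty": 0,"tz": 0.585,"jaw": 0},{"ax": 0,"ay": 0,"az": 0,"tx": 0,"ty": 0,"tz": 0,"jaw": 1},{"ax": 0,"ay": 0,"az": 0,"tx": 0,"ty": 0,"tz": 0,"jaw": 1},{"ax": 0,"ay": 0,"az": 0,"tx": 0,"ty": 0,"tz": 0,"jaw": 1},{"ax": 0,"ay": 0,"az": 0,"tx": 0,"ty": 0,"tz": 0,"jaw": 1},{"ax": 0,"ay": 0,"az": 0,"tx": 0,"ty": 0,"tz": 0,"jaw": 1}], "force": 25}}

```text
time_s: 4.3
tcp_pos: [0.4079, 0.2651, 0.0117]
ee_rot: [2.127, 2.311, 0.002]
ft_force: [-0.8, -0.7, 7.5]
finger_gap: 0.007
grip_force: 29.5
```

Gripped. Now lift and move over slot 1.

Run:
```python
from h import *
plan((.5868,.2828,.10),-8.8,8)
```

```text
t 4.3 tcp [0.4079 0.2651 0.0117] yaw 4.76 tilt 0.09 q [ 0.52 -0.15  2.07 -0.    1.22  0.44] | go [0.1789 0.0177 0.0883] turn -13.56
0 ax 0.0000 ay -0.0000 az 0.0047 | t 0.009 0.562 -0.275
1 ax 0.0000 ay -0.0000 az 0.0047 | t 0.026 0.562 -0.275
2 ax 0.0000 ay -0.0000 az 0.0047 | t 0.042 0.561 -0.275
3 ax 0.0000 ay -0.0000 az 0.0047 | t 0.059 0.559 -0.275
4 ax 0.0000 ay -0.0000 az 0.0047 | t 0.075 0.557 -0.275
5 ax 0.0000 ay -0.0000 az 0.0047 | t 0.092 0.555 -0.275
6 ax 0.0000 ay -0.0000 az 0.0047 | t 0.108 0.552 -0.276
7 ax 0.0000 ay -0.0000 az 0.0047 | t 0.124 0.548 -0.276
```

Call:
{"api": "drive_tool", "payload": {"increments": [{"ax": 0,"ay": 0,"az": 0,"tx": 0,"ty": 0,"tz": -0.75,"jaw": 1},{"ax": 0,"ay": 0,"az": 0,"tx": 0,"ty": 0,"tz": -0.75,"jaw": 1},{"ax": 0,"ay": 0,"az": 0.0063,"tx": 0.01,"ty": 0.75,"tz": -0.118,"jaw": 1},{"ax": 0,"ay": 0,"az": 0.0063,"tx": 0.03,"ty": 0.749,"tz": -0.118,"jaw": 1},{"ax": 0,"ay": 0,"az": 0.0063,"tx": 0.06,"ty": 0.747,"tz": -0.118,"jaw": 1},{"ax": 0,"ay": 0,"az": 0.0063,"tx": 0.09,"ty": 0.743,"tz": -0.118,"jaw": 1},{"ax": 0,"ay": 0,"az": 0.0063,"tx": 0.12,"ty": 0.74,"tz": -0.118,"jaw": 1},{"ax": 0,"ay": 0,"az": 0.0063,"tx": 0.155,"ty": 0.733,"tz": -0.118,"jaw": 1}]}}

```text
time_s: 5.3
tcp_pos: [0.5875, 0.2806, 0.0994]
ee_rot: [2.388, 2.042, 0.0]
ft_force: [0.1, -0.3, -0.2]
finger_gap: 0.0073
grip_force: 28.7
```

Call:
{"api": "drive_tool", "payload": {"increments": [{"ax": 0,"ay": 0,"az": 0,"tx": 0,"ty": 0,"tz": 0,"jaw": 1},{"ax": 0,"ay": 0,"az": 0,"tx": 0,"ty": 0,"tz": 0,"jaw": 1},{"ax": 0,"ay": 0,"az": 0,"tx": 0,"ty": 0,"tz": 0,"jaw": 1},{"ax": 0,"ay": 0,"az": 0,"tx": 0,"ty": 0,"tz": 0,"jaw": 1},{"ax": 0,"ay": 0,"az": 0,"tx": 0,"ty": 0,"tz": 0,"jaw": 1},{"ax": 0,"ay": 0,"az": 0,"tx": 0,"ty": 0,"tz": 0,"jaw": 1},{"ax": 0,"ay": 0,"az": 0,"tx": 0,"ty": 0,"tz": 0,"jaw": 1},{"ax": 0,"ay": 0,"az": 0,"tx": 0,"ty": 0,"tz": 0,"jaw": 1}]}}

```text
time_s: 6.3
tcp_pos: [0.5865, 0.2806, 0.099]
ee_rot: [2.386, 2.044, -0.0]
ft_force: [-0.4, 0.3, -0.3]
finger_gap: 0.0069
grip_force: 28.7
```

Run:
```python
from h import *
plan((.5868,.2828,.10),-8.8,1)
c=cam('wrist'); np.savez('w3.npz',**c); save(c,'w3.png',None,1.5)
```

```text
t 6.3 tcp [0.5865 0.2806 0.099 ] yaw -8.84 tilt 0.0 q [ 0.41  0.13  1.65 -0.    1.37  0.56] | go [0.0003 0.0022 0.001 ] turn 0.04
0 ax -0.0000 ay 0.0000 az -0.0001 | t 0.055 -0.000 -0.025
```

View pics/w3.png

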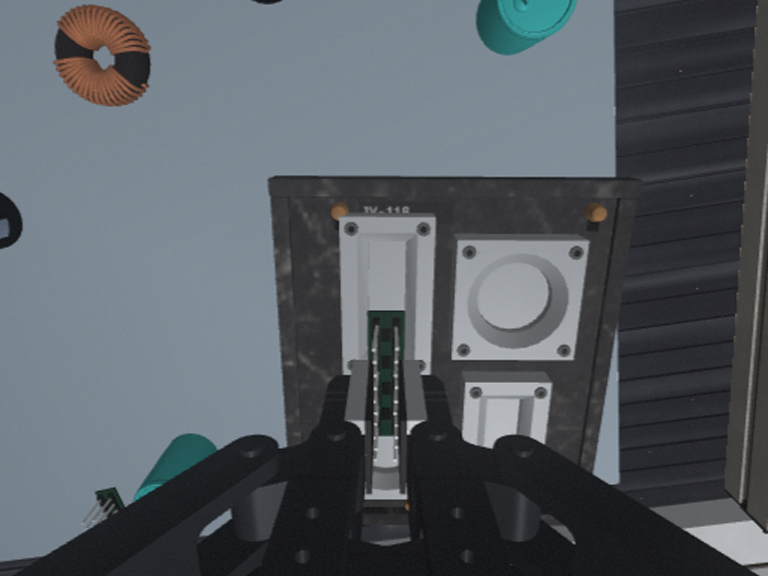

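The header is held squarely. Slot 1's screws are at (351,229), (424,229), (349,366) and (424,366), and round nest 1's are at (469,252), (577,252), (463,350) and (564,350).

Run:
```python
from h import *
c=dict(np.load('w3.npz'))
for nm,pts,z in [('s1',[(351,229),(424,229),(349,366),(424,366)],.0185),('r1',[(469,252),(577,252),(463,350),(564,350)],.0215)]:
    P=np.array([ray(c,(u/1.5,v/1.5),z) for u,v in pts]); print(nm,P.mean(0).round(4),P[:,:2].round(4).tolist(), 'yaw',np.degrees(np.arctan2(*(P[1]-P[0])[1::-1])).round(1), [np.linalg.norm(P[a]-P[b]).round(4) for a,b in((0,1),(0,2),(1,3))])
# header in hand: near-end edge of board top, board top is tip z -.0035
z=.099-.0035
for uv in [(369,311),(404,311)]: print('end',ray(c,(uv[0]/1.5,uv[1]/1.5),z).round(4))
```

```text
s1 [0.5867 0.2817 0.0185] [[0.5757, 0.3185], [0.6087, 0.3134], [0.5626, 0.2502], [0.5998, 0.2445]] yaw -8.8 [np.float64(0.0334), np.float64(0.0695), np.float64(0.0695)]
r1 [0.6481 0.2723 0.0215] [[0.6276, 0.3003], [0.6765, 0.2928], [0.6197, 0.2517], [0.6685, 0.2442]] yaw -8.8 [np.float64(0.0495), np.float64(0.0492), np.float64(0.0492)]
end [0.5844 0.3059 0.0955]
end [0.5954 0.3042 0.0955]
```

Call:
{"api": "drive_tool", "payload": {"increments": [{"ax": 0,"ay": 0,"az": 0,"tx": 0.02,"ty": 0,"tz": 0.6,"jaw": 1},{"ax": 0,"ay": 0,"az": 0,"tx": 0,"ty": 0,"tz": 0.6,"jaw": 1},{"ax": 0,"ay": 0,"az": 0,"tx": 0,"ty": 0,"tz": 0.4,"jaw": 1},{"ax": 0,"ay": 0,"az": 0,"tx": 0,"ty": 0,"tz": 0.2,"jaw": 1},{"ax": 0,"ay": 0,"az": 0,"tx": 0,"ty": 0,"tz": 0.1,"jaw": 1},{"ax": 0,"ay": 0,"az": 0,"tx": 0,"ty": 0,"tz": 0,"jaw": 1},{"ax": 0,"ay": 0,"az": 0,"tx": 0,"ty": 0,"tz": 0,"jaw": 1},{"ax": 0,"ay": 0,"az": 0,"tx": 0,"ty": 0,"tz": 0,"jaw": 1}]}}

```text
time_s: 7.35
tcp_pos: [0.5868, 0.2815, 0.0235]
ee_rot: [2.386, 2.043, 0.001]
ft_force: [-0.2, -0.3, -0.0]
finger_gap: 0.0072
grip_force: 28.7
```

Call:
{"api": "drive_tool", "payload": {"increments": [{"ax": 0,"ay": 0,"az": 0,"tx": 0,"ty": 0,"tz": 0.025,"jaw": 1},{"ax": 0,"ay": 0,"az": 0,"tx": 0,"ty": 0,"tz": 0,"jaw": 0.7},{"ax": 0,"ay": 0,"az": 0,"tx": 0,"ty": 0,"tz": 0,"jaw": 0.4},{"ax": 0,"ay": 0,"az": 0,"tx": 0,"ty": 0,"tz": 0,"jaw": 0.4},{"ax": 0,"ay": 0,"az": 0,"tx": 0,"ty": 0,"tz": -0.5,"jaw": 0.4},{"ax": 0,"ay": 0,"az": 0,"tx": 0,"ty": 0,"tz": -0.9,"jaw": 0.2},{"ax": 0,"ay": 0,"az": 0,"tx": 0,"ty": 0,"tz": -0.9,"jaw": -0.4},{"ax": 0,"ay": 0,"az": 0,"tx": 0,"ty": 0,"tz": 0,"jaw": -0.4}]}}

```text
time_s: 8.35
tcp_pos: [0.588, 0.282, 0.1191]
ee_rot: [2.385, 2.042, 0.009]
ft_force: [-0.8, 0.2, -0.4]
finger_gap: 0.0597
grip_force: 0.0
```

Run:
```python
from h import *
plan((.4045,.1652,.09),4.9,10)
c=cam('wrist'); np.savez('w4.npz',**c); save(c,'w4.png',(180,100,400,384),2); hdr(c,(.5867,.282),.0185)
```

```text
t 8.35 tcp [0.588  0.282  0.1191] yaw -8.85 tilt 0.35 q [ 0.41  0.11  1.63 -0.    1.39  0.56] | go [-0.1835 -0.1168 -0.0291] turn 13.75
0 ax 0.0001 ay -0.0000 az -0.0038 | t -0.359 -0.409 0.069
1 ax 0.0001 ay -0.0000 az -0.0038 | t -0.349 -0.417 0.070
2 ax 0.0001 ay -0.0000 az -0.0038 | t -0.339 -0.425 0.070
3 ax 0.0001 ay -0.0000 az -0.0038 | t -0.329 -0.433 0.070
4 ax 0.0001 ay -0.0000 az -0.0038 | t -0.318 -0.441 0.071
5 ax 0.0001 ay -0.0000 az -0.0038 | t -0.308 -0.449 0.071
6 ax 0.0001 ay -0.0000 az -0.0038 | t -0.297 -0.456 0.071
7 ax 0.0001 ay -0.0000 az -0.0038 | t -0.286 -0.463 0.072
8 ax 0.0001 ay -0.0000 az -0.0038 | t -0.275 -0.469 0.072
9 ax 0.0001 ay -0.0000 az -0.0038 | t -0.263 -0.476 0.072
hdr [0.5863 0.2821] size 0.0106 0.0458 long 81.5 px [255. 193.] exp 255.0 194.0
```

View pics/w4.png

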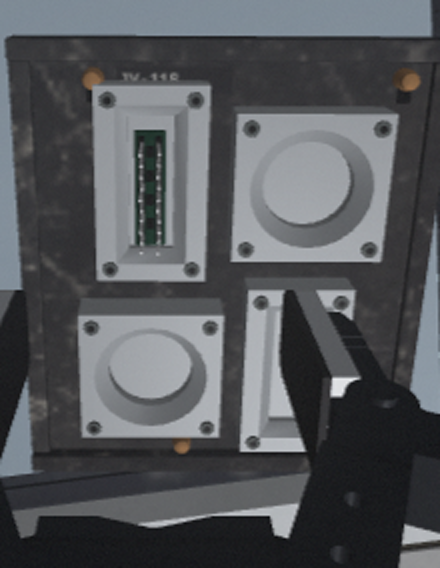

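Header A is seated in slot 1, pins up, at (150,190) in the crop. On to header B.

Call:
{"api": "drive_tool", "payload": {"increments": [{"ax": 0.0005,"ay": 0,"az": -0.0048,"tx": -0.447,"ty": -0.513,"tz": 0.088,"jaw": 0},{"ax": 0.0004,"ay": 0,"az": -0.0048,"tx": -0.434,"ty": -0.524,"tz": 0.088,"jaw": 0},{"ax": 0,"ay": 0,"az": -0.0048,"tx": -0.42,"ty": -0.535,"tz": 0.088,"jaw": 0},{"ax": 0,"ay": 0,"az": -0.0048,"tx": -0.404,"ty": -0.547,"tz": 0.088,"jaw": 0},{"ax": 0,"ay": 0,"az": -0.0048,"tx": -0.388,"ty": -0.558,"tz": 0.088,"jaw": 0},{"ax": 0,"ay": 0,"az": -0.0048,"tx": -0.372,"ty": -0.569,"tz": 0.088,"jaw": 0},{"ax": 0,"ay": 0,"az": -0.0048,"tx": -0.355,"ty": -0.579,"tz": 0.088,"jaw": 0},{"ax": 0,"ay": 0,"az": -0.0048,"tx": -0.335,"ty": -0.59,"tz": 0.088,"jaw": 0}]}}

```text
time_s: 9.4
tcp_pos: [0.4024, 0.1632, 0.086]
ee_rot: [-2.118, -2.313, 0.007]
ft_force: [-1.2, 1.8, 0.8]
finger_gap: 0.0428
grip_force: 0.0
```

Call:
{"api": "drive_tool", "payload": {"increments": [{"ax": 0,"ay": 0,"az": 0,"tx": 0,"ty": 0,"tz": 0,"jaw": 0},{"ax": 0,"ay": 0,"az": 0,"tx": 0,"ty": 0,"tz": 0,"jaw": 0},{"ax": 0,"ay": 0,"az": 0,"tx": 0,"ty": 0,"tz": 0,"jaw": 0},{"ax": 0,"ay": 0,"az": 0,"tx": 0,"ty": 0,"tz": 0,"jaw": 0},{"ax": 0,"ay": 0,"az": 0,"tx": 0,"ty": 0,"tz": 0,"jaw": 0},{"ax": 0,"ay": 0,"az": 0,"tx": 0,"ty": 0,"tz": 0,"jaw": 0},{"ax": 0,"ay": 0,"az": 0,"tx": 0,"ty": 0,"tz": 0,"jaw": 0},{"ax": 0,"ay": 0,"az": 0,"tx": 0,"ty": 0,"tz": 0,"jaw": 0}]}}

```text
time_s: 10.4
tcp_pos: [0.4035, 0.1637, 0.0866]
ee_rot: [-2.12, -2.312, 0.005]
ft_force: [-0.1, 0.0, -0.0]
finger_gap: 0.043
grip_force: 0.0
```

Run:
```python
from h import *
plan((.4045,.1652,.0117),4.7,1)
c=cam('wrist'); np.savez('w5.npz',**c); hdr(c,(.4045,.165))
hsv=cv2.cvtColor(c['im'],cv2.COLOR_RGB2HSV); m=((hsv[...,0]>80)&(hsv[...,0]<96)&(hsv[...,1]>150)).astype(np.uint8)
k=max(cv2.findContours(m,0,1)[0],key=cv2.contourArea); print(cv2.boundingRect(k)); x,y,w,h=cv2.boundingRect(k)
print('decoy left side x', ray(c,(x,y+h/2),.02),ray(c,(x+w/2,y),0),ray(c,(x+w/2,y+h),.047))
```

```text
t 10.4 tcp [0.4035 0.1637 0.0866] yaw 4.98 tilt 0.32 q [ 0.33 -0.35  2.11  0.    1.39  0.24] | go [ 0.001   0.0015 -0.0749] turn -0.28
0 ax -0.0009 ay -0.0002 az 0.0008 | t 0.032 0.038 1.873
hdr [0.4041 0.1628] size 0.0464 0.0111 long 94.7 px [259. 203.] exp 260.0 202.0
(331, 140, 55, 57)
decoy left side x [0.44822197 0.19620403 0.02      ] [0.46897823 0.21361048 0.        ] [0.46023869 0.18674556 0.047     ]
```

Call:
{"api": "drive_tool", "payload": {"increments": [{"ax": -0.0009,"ay": 0,"az": 0.0008,"tx": 0.02,"ty": 0.03,"tz": 0.6,"jaw": 0},{"ax": 0,"ay": 0,"az": 0,"tx": 0,"ty": 0,"tz": 0.6,"jaw": 0},{"ax": 0,"ay": 0,"az": 0,"tx": 0,"ty": 0,"tz": 0.5,"jaw": 0},{"ax": 0,"ay": 0,"az": 0,"tx": 0,"ty": 0,"tz": 0.17,"jaw": 0},{"ax": 0,"ay": 0,"az": 0,"tx": 0,"ty": 0,"tz": 0,"jaw": 1},{"ax": 0,"ay": 0,"az": 0,"tx": 0,"ty": 0,"tz": 0,"jaw": 1},{"ax": 0,"ay": 0,"az": 0,"tx": 0,"ty": 0,"tz": 0,"jaw": 1},{"ax": 0,"ay": 0,"az": 0,"tx": 0,"ty": 0,"tz": 0,"jaw": 1}]}}

```text
time_s: 11.45
tcp_pos: [0.405, 0.1649, 0.0127]
ee_rot: [-2.129, -2.31, -0.003]
ft_force: [-1.2, -1.8, 7.4]
finger_gap: 0.0072
grip_force: 28.2
```

Run:
```python
from h import *
print(r.get_obs()['finger_gap'],r.get_obs()['grip_force'])
plan((.635,.1895,.11),-8.8,8)
```

```text
0.007199008032715642 28.174726366996765
t 11.45 tcp [0.405  0.1649 0.0127] yaw 4.69 tilt 0.12 q [ 0.33 -0.27  2.17  0.    1.24  0.25] | go [0.23   0.0246 0.0973] turn -13.49
0 ax 0.0000 ay -0.0000 az 0.0047 | t 0.018 0.723 -0.303
1 ax 0.0000 ay -0.0000 az 0.0047 | t 0.040 0.722 -0.303
2 ax 0.0000 ay -0.0000 az 0.0047 | t 0.061 0.721 -0.303
3 ax 0.0000 ay -0.0000 az 0.0047 | t 0.082 0.718 -0.303
4 ax 0.0000 ay -0.0000 az 0.0047 | t 0.103 0.716 -0.303
5 ax 0.0000 ay -0.0000 az 0.0047 | t 0.124 0.712 -0.304
6 ax 0.0000 ay -0.0000 az 0.0047 | t 0.145 0.708 -0.304
7 ax 0.0000 ay -0.0000 az 0.0047 | t 0.165 0.704 -0.304
```

Call:
{"api": "drive_tool", "payload": {"increments": [{"ax": 0,"ay": 0,"az": 0,"tx": 0,"ty": 0,"tz": -0.9,"jaw": 1},{"ax": 0,"ay": 0,"az": 0,"tx": 0,"ty": 0,"tz": -0.9,"jaw": 1},{"ax": 0,"ay": 0,"az": 0.0063,"tx": 0.03,"ty": 0.964,"tz": -0.105,"jaw": 1},{"ax": 0,"ay": 0,"az": 0.0063,"tx": 0.06,"ty": 0.962,"tz": -0.105,"jaw": 1},{"ax": 0,"ay": 0,"az": 0.0063,"tx": 0.1,"ty": 0.958,"tz": -0.105,"jaw": 1},{"ax": 0,"ay": 0,"az": 0.0063,"tx": 0.14,"ty": 0.952,"tz": -0.105,"jaw": 1},{"ax": 0,"ay": 0,"az": 0.0063,"tx": 0.18,"ty": 0.946,"tz": -0.105,"jaw": 1},{"ax": 0,"ay": 0,"az": 0.0062,"tx": 0.22,"ty": 0.94,"tz": -0.105,"jaw": 1}]}}

```text
time_s: 12.45
tcp_pos: [0.6357, 0.1901, 0.1093]
ee_rot: [-2.387, -2.041, -0.001]
ft_force: [-0.7, 0.2, -0.2]
finger_gap: 0.0072
grip_force: 27.4
```

Call:
{"api": "drive_tool", "payload": {"increments": [{"ax": 0,"ay": 0,"az": 0,"tx": 0,"ty": 0,"tz": 0,"jaw": 1},{"ax": 0,"ay": 0,"az": 0,"tx": 0,"ty": 0,"tz": 0,"jaw": 1},{"ax": 0,"ay": 0,"az": 0,"tx": 0,"ty": 0,"tz": 0,"jaw": 1},{"ax": 0,"ay": 0,"az": 0,"tx": 0,"ty": 0,"tz": 0,"jaw": 1},{"ax": 0,"ay": 0,"az": 0,"tx": 0,"ty": 0,"tz": 0,"jaw": 1},{"ax": 0,"ay": 0,"az": 0,"tx": 0,"ty": 0,"tz": 0,"jaw": 1},{"ax": 0,"ay": 0,"az": 0,"tx": 0,"ty": 0,"tz": 0,"jaw": 1},{"ax": 0,"ay": 0,"az": 0,"tx": 0,"ty": 0,"tz": 0,"jaw": 1}]}}

```text
time_s: 13.45
tcp_pos: [0.6344, 0.19, 0.109]
ee_rot: [-2.386, -2.042, -0.001]
ft_force: [-1.0, 0.4, 0.2]
finger_gap: 0.0073
grip_force: 27.4
```

Run:
```python
from h import *
plan((.6351,.1895,.0230),-8.8,1)
c=cam('wrist'); np.savez('w6.npz',**c); save(c,'w6.png',None,1.5)
```

```text
t 13.45 tcp [0.6344 0.19   0.109 ] yaw -8.88 tilt 0.07 q [0.25 0.15 1.61 0.   1.39 0.41] | go [ 0.0007 -0.0005 -0.086 ] turn 0.08
0 ax -0.0000 ay -0.0002 az -0.0002 | t -0.011 0.019 2.151
```

View pics/w6.png

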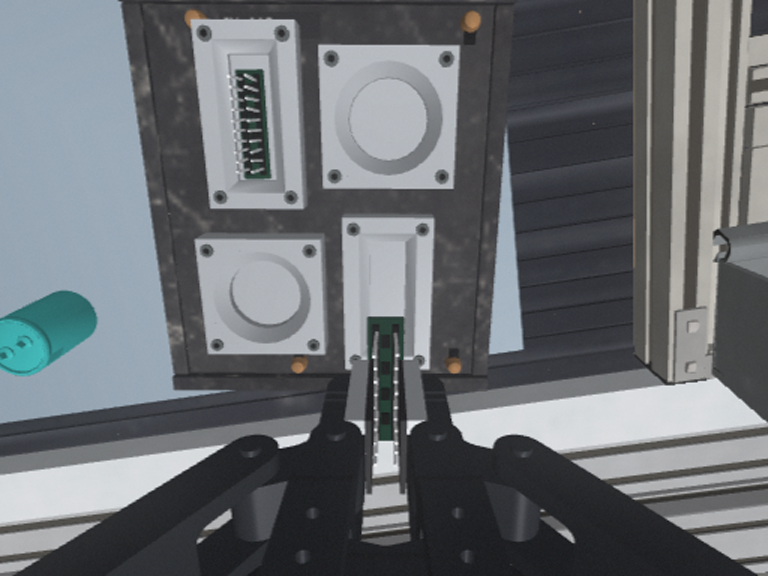

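Header A sits in slot 1, and header B is lined up over slot 2, whose upper screws are at (353,229) and (422,229). Lowering it now.

Call:
{"api": "drive_tool", "payload": {"increments": [{"ax": 0,"ay": 0,"az": -0.0002,"tx": 0.01,"ty": 0.017,"tz": 0.6,"jaw": 1},{"ax": 0,"ay": 0,"az": 0,"tx": 0,"ty": 0,"tz": 0.6,"jaw": 1},{"ax": 0,"ay": 0,"az": 0,"tx": 0,"ty": 0,"tz": 0.5,"jaw": 1},{"ax": 0,"ay": 0,"az": 0,"tx": 0,"ty": 0,"tz": 0.3,"jaw": 1},{"ax": 0,"ay": 0,"az": 0,"tx": 0,"ty": 0,"tz": 0.12,"jaw": 1},{"ax": 0,"ay": 0,"az": 0,"tx": 0,"ty": 0,"tz": 0,"jaw": 1},{"ax": 0,"ay": 0,"az": 0,"tx": 0,"ty": 0,"tz": 0,"jaw": 1},{"ax": 0,"ay": 0,"az": 0,"tx": 0,"ty": 0,"tz": 0,"jaw": 1}]}}

```text
time_s: 14.5
tcp_pos: [0.6354, 0.1904, 0.0249]
ee_rot: [-2.385, -2.044, -0.002]
ft_force: [0.7, -0.4, 0.1]
finger_gap: 0.0072
grip_force: 27.4
```

Call:
{"api": "drive_tool", "payload": {"increments": [{"ax": 0,"ay": 0,"az": 0,"tx": 0,"ty": 0,"tz": 0.03,"jaw": 1},{"ax": 0,"ay": 0,"az": 0,"tx": 0,"ty": 0,"tz": 0,"jaw": 0.7},{"ax": 0,"ay": 0,"az": 0,"tx": 0,"ty": 0,"tz": 0,"jaw": 0.4},{"ax": 0,"ay": 0,"az": 0,"tx": 0,"ty": 0,"tz": 0,"jaw": 0.4},{"ax": 0,"ay": 0,"az": 0,"tx": 0,"ty": 0,"tz": -0.5,"jaw": 0.4},{"ax": 0,"ay": 0,"az": 0,"tx": 0,"ty": 0,"tz": -0.9,"jaw": 0.2},{"ax": 0,"ay": 0,"az": 0,"tx": 0,"ty": 0,"tz": -0.9,"jaw": -0.6},{"ax": 0,"ay": 0,"az": 0,"tx": 0,"ty": 0,"tz": 0,"jaw": -0.6}]}}

```text
time_s: 15.5
tcp_pos: [0.6366, 0.1906, 0.1202]
ee_rot: [2.384, 2.043, 0.01]
ft_force: [-0.4, 0.1, 0.3]
finger_gap: 0.0677
grip_force: 0.0
```

Run:
```python
from h import *
c=cam('wrist'); np.savez('w7.npz',**c); hdr(c,(.6351,.1895),.0185); hdr(c,(.5867,.282),.0185); save(c,'w7.png',(80,0,380,340),2)
cc=dict(np.load('w3.npz'))
plan((.4006,.348,.15),0,16)
```

```text
hdr [0.6342 0.1884] size 0.0099 0.0454 long 81.5 px [254. 195.] exp 255.0 195.0
hdr [0.5874 0.2795] size 0.0109 0.0463 long 81.1 px [169.  84.] exp 167.0 81.0
t 15.55 tcp [0.6359 0.1904 0.1178] yaw -8.81 tilt 0.23 q [0.25 0.14 1.6  0.   1.4  0.41] | go [-0.2353  0.1576  0.0322] turn 8.81
0 ax 0.0000 ay -0.0000 az -0.0015 | t 0.187 -0.401 -0.051
1 ax 0.0000 ay -0.0000 az -0.0015 | t 0.191 -0.399 -0.051
2 ax 0.0000 ay -0.0000 az -0.0015 | t 0.195 -0.397 -0.051
3 ax 0.0000 ay -0.0000 az -0.0015 | t 0.199 -0.395 -0.051
4 ax 0.0000 ay -0.0000 az -0.0015 | t 0.202 -0.393 -0.051
5 ax 0.0000 ay -0.0000 az -0.0015 | t 0.206 -0.391 -0.051
6 ax 0.0000 ay -0.0000 az -0.0015 | t 0.210 -0.389 -0.051
7 ax 0.0000 ay -0.0000 az -0.0015 | t 0.214 -0.387 -0.051
8 ax 0.0000 ay -0.0000 az -0.0015 | t 0.217 -0.385 -0.051
9 ax 0.0000 ay -0.0000 az -0.0015 | t 0.221 -0.383 -0.051
10 ax 0.0000 ay -0.0000 az -0.0015 | t 0.225 -0.381 -0.051
11 ax 0.0000 ay -0.0000 az -0.0015 | t 0.228 -0.379 -0.051
12 ax 0.0000 ay -0.0000 az -0.0015 | t 0.232 -0.377 -0.050
13 ax 0.0000 ay -0.0000 az -0.0015 | t 0.236 -0.375 -0.050
14 ax 0.0000 ay -0.0000 az -0.0015 | t 0.239 -0.372 -0.050
15 ax 0.0000 ay -0.0000 az -0.0015 | t 0.243 -0.370 -0.050
```

View pics/w7.png

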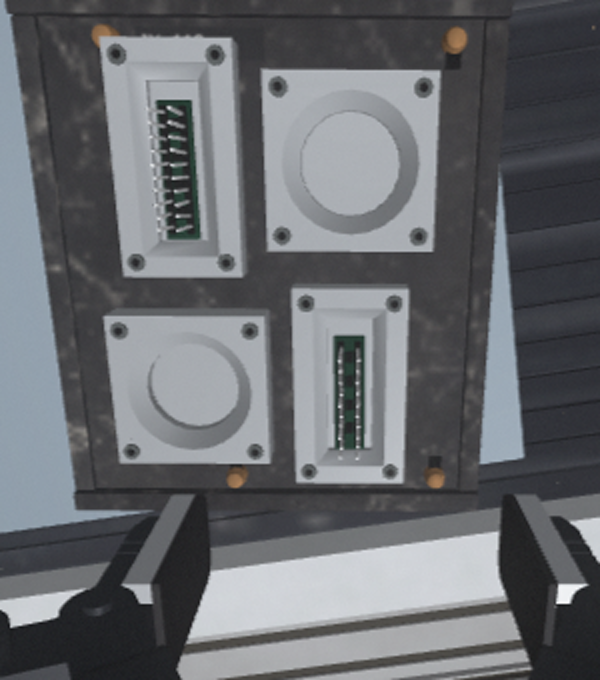

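Both headers are seated: slot 1 at crop (175,170), slot 2 at (349,390). Now capacitor 2, keeping the yaw as it is.

Call:
{"api": "drive_tool", "payload": {"increments": [{"ax": 0,"ay": 0,"az": 0,"tx": 0.374,"ty": -0.8,"tz": -0.1,"jaw": -0.6},{"ax": 0,"ay": 0,"az": 0,"tx": 0.374,"ty": -0.8,"tz": -0.1,"jaw": -0.6},{"ax": 0,"ay": 0,"az": 0,"tx": 0.374,"ty": -0.8,"tz": -0.1,"jaw": -0.6},{"ax": 0,"ay": 0,"az": 0,"tx": 0.374,"ty": -0.8,"tz": -0.1,"jaw": -0.6},{"ax": 0,"ay": 0,"az": 0,"tx": 0.374,"ty": -0.8,"tz": -0.1,"jaw": -0.6},{"ax": 0,"ay": 0,"az": 0,"tx": 0.374,"ty": -0.8,"tz": -0.1,"jaw": -0.6},{"ax": 0,"ay": 0,"az": 0,"tx": 0.374,"ty": -0.8,"tz": -0.1,"jaw": -0.6},{"ax": 0,"ay": 0,"az": 0,"tx": 0.374,"ty": -0.8,"tz": -0.1,"jaw": -0.6}]}}

```text
time_s: 16.55
tcp_pos: [0.3992, 0.348, 0.1469]
ee_rot: [-2.385, -2.043, 0.0]
ft_force: [0.4, 0.4, -0.3]
finger_gap: 0.0683
grip_force: 0.0
```

Call:
{"api": "drive_tool", "payload": {"increments": [{"ax": 0,"ay": 0,"az": 0,"tx": 0,"ty": 0,"tz": 0,"jaw": -0.6},{"ax": 0,"ay": 0,"az": 0,"tx": 0,"ty": 0,"tz": 0,"jaw": -0.6},{"ax": 0,"ay": 0,"az": 0,"tx": 0,"ty": 0,"tz": 0,"jaw": -0.6},{"ax": 0,"ay": 0,"az": 0,"tx": 0,"ty": 0,"tz": 0,"jaw": -0.6},{"ax": 0,"ay": 0,"az": 0,"tx": 0,"ty": 0,"tz": 0,"jaw": -0.6},{"ax": 0,"ay": 0,"az": 0,"tx": 0,"ty": 0,"tz": 0,"jaw": -0.6},{"ax": 0,"ay": 0,"az": 0,"tx": 0,"ty": 0,"tz": 0,"jaw": -0.6},{"ax": 0,"ay": 0,"az": 0,"tx": 0,"ty": 0,"tz": 0,"jaw": -0.6}]}}

```text
time_s: 17.55
tcp_pos: [0.4005, 0.3477, 0.1472]
ee_rot: [-2.385, -2.044, -0.001]
ft_force: [-0.1, -0.8, -0.0]
finger_gap: 0.0684
grip_force: 0.0
```

```bash
cat >> h.py <<'E'
def cap(c,p,z=.047,zs=.042):
    """terminals' midpoint at z, and dark disc near it"""
    g=cv2.cvtColor(c['im'],cv2.COLOR_RGB2GRAY); hsv=cv2.cvtColor(c['im'],cv2.COLOR_RGB2HSV)
    u,v=proj(c,(*p,z)); m=((g>140)&(hsv[...,1]<60)).astype(np.uint8); s=np.zeros_like(m); cv2.circle(s,(int(u),int(v)),40,1,-1)
    cs=[k for k in cv2.findContours(m*s,0,1)[0] if cv2.contourArea(k)>6]
    L=[]
    for k in cs:
        (x,y),rr=cv2.minEnclosingCircle(k); P=ray(c,(x,y),z); L.append(P); print('bright',np.round((x,y,rr),1),P[:2].round(4),cv2.contourArea(k))
    return L
E
python3 - <<'E'
from h import *
plan((.4006,.348,.021),-8.8,1)
c=cam('wrist'); np.savez('w8.npz',**c); cap(c,(.4006,.348)); save(c,'w8.png',(100,60,420,330),2.4); print(proj(c,(.4006,.348,.042)))
E
```

```text
t 17.55 tcp [0.4005 0.3477 0.1472] yaw -8.81 tilt 0.07 q [ 0.67 -0.17  1.86  0.    1.45  0.82] | go [ 1.000e-04  3.000e-04 -1.262e-01] turn 0.01
0 ax -0.0000 ay -0.0002 az -0.0000 | t 0.005 0.002 3.156
bright [255.  197.7   3.8] [0.3978 0.3446] 35.0
bright [261.2 185.4   3.6] [0.4041 0.3537] 32.5
[257.89640211 191.06982624]
```

View pics/w8.png

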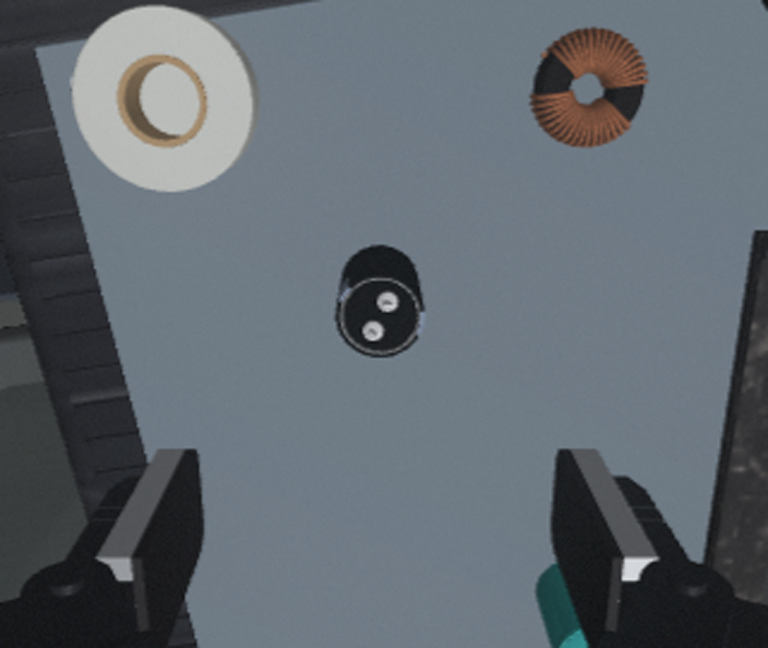

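The black capacitor with two bright terminals is upright at crop (380,315); its centre is (0.401, 0.349). Descending and gripping.

Call:
{"api": "drive_tool", "payload": {"increments": [{"ax": 0,"ay": 0,"az": 0,"tx": 0.03,"ty": 0.01,"tz": 0.8,"jaw": -0.4},{"ax": 0,"ay": 0,"az": 0,"tx": 0,"ty": 0,"tz": 0.8,"jaw": -0.4},{"ax": 0,"ay": 0,"az": 0,"tx": 0,"ty": 0,"tz": 0.8,"jaw": -0.4},{"ax": 0,"ay": 0,"az": 0,"tx": 0,"ty": 0,"tz": 0.6,"jaw": -0.4},{"ax": 0,"ay": 0,"az": 0,"tx": 0,"ty": 0,"tz": 0.15,"jaw": -0.1},{"ax": 0,"ay": 0,"az": 0,"tx": 0,"ty": 0,"tz": 0,"jaw": 0.5},{"ax": 0,"ay": 0,"az": 0,"tx": 0,"ty": 0,"tz": 0,"jaw": 0.5},{"ax": 0,"ay": 0,"az": 0,"tx": 0,"ty": 0,"tz": 0,"jaw": 0.5}], "force": 25}}

```text
time_s: 18.6
tcp_pos: [0.4014, 0.3492, 0.0221]
ee_rot: [-2.385, -2.044, -0.003]
ft_force: [0.2, 0.2, -0.8]
finger_gap: 0.0284
grip_force: 25.3
```

Run:
```python
from h import *
o=r.get_obs();print(o['finger_gap'],o['grip_force'],o['ft_force'])
plan((.574,.199,.12),-8.8,8)
```

```text
0.028363342903666423 25.27699738740921 [ 0.16493938  0.17624198 -0.77165975]
t 18.6 tcp [0.4014 0.3492 0.0221] yaw -8.81 tilt 0.13 q [ 0.67 -0.06  1.97  0.    1.23  0.82] | go [ 0.1726 -0.1502  0.0979] turn 0.01
0 ax 0.0000 ay -0.0000 az -0.0000 | t -0.381 0.605 -0.306
```

Call:
{"api": "drive_tool", "payload": {"increments": [{"ax": 0,"ay": 0,"az": 0,"tx": 0,"ty": 0,"tz": -0.9,"jaw": 0.5},{"ax": 0,"ay": 0,"az": 0,"tx": 0,"ty": 0,"tz": -0.9,"jaw": 0.5},{"ax": 0,"ay": 0,"az": 0,"tx": -0.508,"ty": 0.807,"tz": -0.108,"jaw": 0.5},{"ax": 0,"ay": 0,"az": 0,"tx": -0.508,"ty": 0.807,"tz": -0.108,"jaw": 0.5},{"ax": 0,"ay": 0,"az": 0,"tx": -0.508,"ty": 0.807,"tz": -0.108,"jaw": 0.5},{"ax": 0,"ay": 0,"az": 0,"tx": -0.508,"ty": 0.807,"tz": -0.108,"jaw": 0.5},{"ax": 0,"ay": 0,"az": 0,"tx": -0.508,"ty": 0.807,"tz": -0.108,"jaw": 0.5},{"ax": 0,"ay": 0,"az": 0,"tx": -0.508,"ty": 0.807,"tz": -0.108,"jaw": 0.5}]}}

```text
time_s: 19.6
tcp_pos: [0.5748, 0.1978, 0.1197]
ee_rot: [-2.385, -2.044, -0.002]
ft_force: [-0.3, -0.2, -1.3]
finger_gap: 0.0287
grip_force: 25.3
```

Call:
{"api": "drive_tool", "payload": {"increments": [{"ax": 0,"ay": 0,"az": 0,"tx": 0,"ty": 0,"tz": 0,"jaw": 0.5},{"ax": 0,"ay": 0,"az": 0,"tx": 0,"ty": 0,"tz": 0,"jaw": 0.5},{"ax": 0,"ay": 0,"az": 0,"tx": 0,"ty": 0,"tz": 0,"jaw": 0.5},{"ax": 0,"ay": 0,"az": 0,"tx": 0,"ty": 0,"tz": 0,"jaw": 0.5},{"ax": 0,"ay": 0,"az": 0,"tx": 0,"ty": 0,"tz": 0,"jaw": 0.5},{"ax": 0,"ay": 0,"az": 0,"tx": 0,"ty": 0,"tz": 0,"jaw": 0.5},{"ax": 0,"ay": 0,"az": 0,"tx": 0,"ty": 0,"tz": 0,"jaw": 0.5},{"ax": 0,"ay": 0,"az": 0,"tx": 0,"ty": 0,"tz": 0,"jaw": 0.5}]}}

```text
time_s: 20.6
tcp_pos: [0.5738, 0.1987, 0.119]
ee_rot: [-2.385, -2.044, -0.001]
ft_force: [-0.9, 0.3, -0.5]
finger_gap: 0.0283
grip_force: 25.3
```

Run:
```python
from h import *
o=r.get_obs();print(o['finger_gap'],o['grip_force'])
plan((.574,.199,.034),-8.8,1)
c=cam('wrist'); np.savez('w9.npz',**c); p=o['tcp_pos']; L=cap(c,p[:2],p[2]+.025)
```

```text
0.028298865384122567 25.27642160654068
t 20.6 tcp [0.5738 0.1987 0.119 ] yaw -8.81 tilt 0.07 q [0.29 0.02 1.72 0.   1.39 0.44] | go [ 0.0002  0.0003 -0.085 ] turn 0.01
0 ax -0.0000 ay -0.0002 az -0.0000 | t 0.006 0.004 2.125
bright [262.5 323.   16.6] [0.5728 0.1807] 58.0
bright [251.3 294.    7.4] [0.5703 0.1959] 138.5
bright [257.6 297.1  35.3] [0.5727 0.194 ] 629.0
bright [262.5 273.5   7.6] [0.5764 0.2049] 153.0
```

Call:
{"api": "drive_tool", "payload": {"increments": [{"ax": 0,"ay": 0,"az": 0,"tx": -0.025,"ty": 0.01,"tz": 0.6,"jaw": 0.5},{"ax": 0,"ay": 0,"az": 0,"tx": 0,"ty": 0,"tz": 0.6,"jaw": 0.5},{"ax": 0,"ay": 0,"az": 0,"tx": 0,"ty": 0,"tz": 0.5,"jaw": 0.5},{"ax": 0,"ay": 0,"az": 0,"tx": 0,"ty": 0,"tz": 0.3,"jaw": 0.5},{"ax": 0,"ay": 0,"az": 0,"tx": 0,"ty": 0,"tz": 0.14,"jaw": 0.5},{"ax": 0,"ay": 0,"az": 0,"tx": 0,"ty": 0,"tz": 0,"jaw": 0.5},{"ax": 0,"ay": 0,"az": 0,"tx": 0,"ty": 0,"tz": 0,"jaw": 0.5},{"ax": 0,"ay": 0,"az": 0,"tx": 0,"ty": 0,"tz": 0,"jaw": 0.5}]}}

```text
time_s: 21.65
tcp_pos: [0.5743, 0.1978, 0.034]
ee_rot: [-2.385, -2.044, -0.002]
ft_force: [-0.3, 1.2, -0.5]
finger_gap: 0.0286
grip_force: 25.3
```

Call:
{"api": "drive_tool", "payload": {"increments": [{"ax": 0,"ay": 0,"az": 0,"tx": 0,"ty": 0,"tz": 0.03,"jaw": 0.5},{"ax": 0,"ay": 0,"az": 0,"tx": 0,"ty": 0,"tz": 0,"jaw": 0.2},{"ax": 0,"ay": 0,"az": 0,"tx": 0,"ty": 0,"tz": 0,"jaw": -0.05},{"ax": 0,"ay": 0,"az": 0,"tx": 0,"ty": 0,"tz": 0,"jaw": -0.05},{"ax": 0,"ay": 0,"az": 0,"tx": 0,"ty": 0,"tz": -0.5,"jaw": -0.05},{"ax": 0,"ay": 0,"az": 0,"tx": 0,"ty": 0,"tz": -0.9,"jaw": -0.2},{"ax": 0,"ay": 0,"az": 0,"tx": 0,"ty": 0,"tz": -0.9,"jaw": -0.6},{"ax": 0,"ay": 0,"az": 0,"tx": 0,"ty": 0,"tz": -0.4,"jaw": -0.6}]}}

```text
time_s: 22.65
tcp_pos: [0.5748, 0.1978, 0.1438]
ee_rot: [2.385, 2.044, 0.007]
ft_force: [0.3, 0.7, 0.1]
finger_gap: 0.0685
grip_force: 0.0
```

Run:
```python
from h import *
c=cam('wrist'); np.savez('w10.npz',**c); save(c,'w10.png',(90,40,430,330),2.3)
for z in (.0575,.09): print(z); cap(c,(.574,.199),z)
s=dict(np.load('w8.npz')); 
t=dict(np.load('top0.npz')); print('cap1 top-cam top-disc', ray(t,(277/1.5,262/1.5),.047)+[0,.005,0])
plan((.5546,.4345,.15),-8.8,8)
```

```text
0.0575
bright [252.5 205.8   4.1] [0.5704 0.1935] 42.0
bright [259.  193.    4.1] [0.5766 0.2026] 41.0
bright [276.  190.5  28.6] [0.5892 0.2026] 482.5
bright [243.4 189.1  34.4] [0.5659 0.2073] 979.0
0.09
bright [252.5 205.8   4.1] [0.5725 0.2052] 42.0
bright [259.  193.    4.1] [0.5779 0.2131] 41.0
bright [276.  202.8  18.6] [0.5876 0.205 ] 358.5
bright [234.5 201.2  19.4] [0.5618 0.21  ] 393.5
bright [273.  182.    4.1] [0.5876 0.2188] 9.0
bright [238.  183.    5.1] [0.566  0.2215] 15.0
cap1 top-cam top-disc [0.55258306 0.42919137 0.047     ]
t 22.7 tcp [0.575  0.1979 0.1447] yaw -8.81 tilt 0.29 q [0.29 0.   1.7  0.   1.43 0.44] | go [-0.0204  0.2366  0.0053] turn 0.01
0 ax 0.0001 ay -0.0001 az -0.0000 | t 0.721 -0.176 -0.015
```

View pics/w10.png

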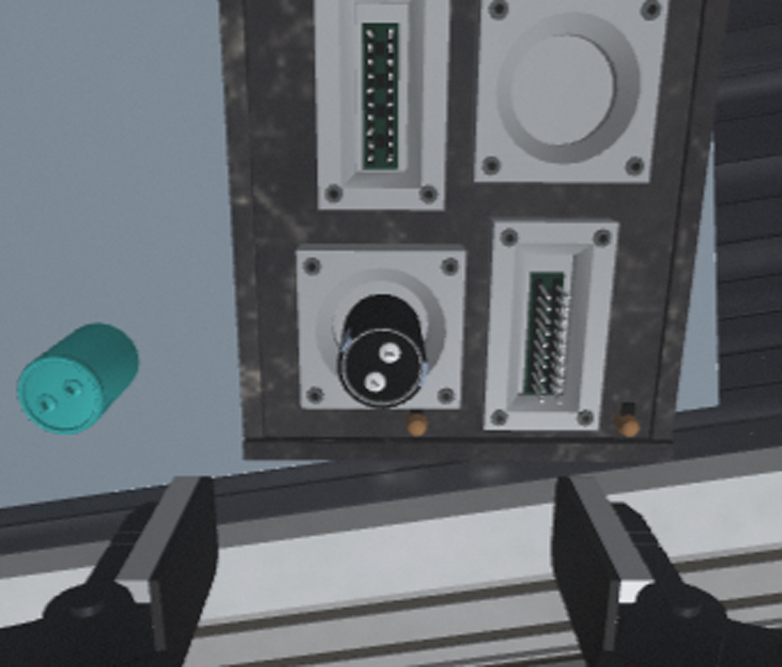

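Capacitor 2 stands upright and seated in its nest (terminal midpoint 1 mm from the nest centre at the seated height). Now capacitor 1.

Call:
{"api": "drive_tool", "payload": {"increments": [{"ax": 0,"ay": 0,"az": 0,"tx": 0.706,"ty": -0.179,"tz": -0.015,"jaw": -0.6},{"ax": 0,"ay": 0,"az": 0,"tx": 0.706,"ty": -0.179,"tz": -0.015,"jaw": -0.6},{"ax": 0,"ay": 0,"az": 0,"tx": 0.706,"ty": -0.179,"tz": -0.015,"jaw": -0.6},{"ax": 0,"ay": 0,"az": 0,"tx": 0.706,"ty": -0.179,"tz": -0.015,"jaw": -0.6},{"ax": 0,"ay": 0,"az": 0,"tx": 0.706,"ty": -0.179,"tz": -0.015,"jaw": -0.6},{"ax": 0,"ay": 0,"az": 0,"tx": 0.706,"ty": -0.179,"tz": -0.015,"jaw": -0.6},{"ax": 0,"ay": 0,"az": 0,"tx": 0.706,"ty": -0.179,"tz": -0.015,"jaw": -0.6},{"ax": 0,"ay": 0,"az": 0,"tx": 0.706,"ty": -0.179,"tz": -0.015,"jaw": -0.6}]}}

```text
time_s: 23.7
tcp_pos: [0.5517, 0.4306, 0.1444]
ee_rot: [-2.385, -2.044, 0.0]
ft_force: [-0.1, 0.2, 0.2]
finger_gap: 0.0685
grip_force: 0.0
```

Call:
{"api": "drive_tool", "payload": {"increments": [{"ax": 0,"ay": 0,"az": 0,"tx": 0,"ty": 0,"tz": 0,"jaw": -0.6},{"ax": 0,"ay": 0,"az": 0,"tx": 0,"ty": 0,"tz": 0,"jaw": -0.6},{"ax": 0,"ay": 0,"az": 0,"tx": 0,"ty": 0,"tz": 0,"jaw": -0.6},{"ax": 0,"ay": 0,"az": 0,"tx": 0,"ty": 0,"tz": 0,"jaw": -0.6},{"ax": 0,"ay": 0,"az": 0,"tx": 0,"ty": 0,"tz": 0,"jaw": -0.6},{"ax": 0,"ay": 0,"az": 0,"tx": 0,"ty": 0,"tz": 0,"jaw": -0.6},{"ax": 0,"ay": 0,"az": 0,"tx": 0,"ty": 0,"tz": 0,"jaw": -0.6},{"ax": 0,"ay": 0,"az": 0,"tx": 0,"ty": 0,"tz": 0,"jaw": -0.6}]}}

```text
time_s: 24.7
tcp_pos: [0.552, 0.4296, 0.1452]
ee_rot: [-2.385, -2.044, -0.001]
ft_force: [-0.6, 0.1, 0.2]
finger_gap: 0.0681
grip_force: 0.0
```

Run:
```python
from h import *
c=cam('wrist'); np.savez('w11.npz',**c); save(c,'w11.png',(60,40,460,330),2)
print(proj(c,(.553,.43,.047))); cap(c,(.553,.43))
plan((.553,.43,.021),-8.8,1)
```

```text
[259.04585022 193.59738792]
bright [262.  194.5   3.6] [0.5551 0.4289] 29.0
bright [267.  181.5   3.6] [0.5604 0.4387] 17.0
t 24.75 tcp [0.552  0.4297 0.1453] yaw -8.81 tilt 0.07 q [0.62 0.2  1.49 0.   1.45 0.78] | go [ 0.001   0.0003 -0.1243] turn 0.01
0 ax -0.0000 ay -0.0002 az -0.0000 | t 0.008 0.023 3.107
```

View pics/w11.png

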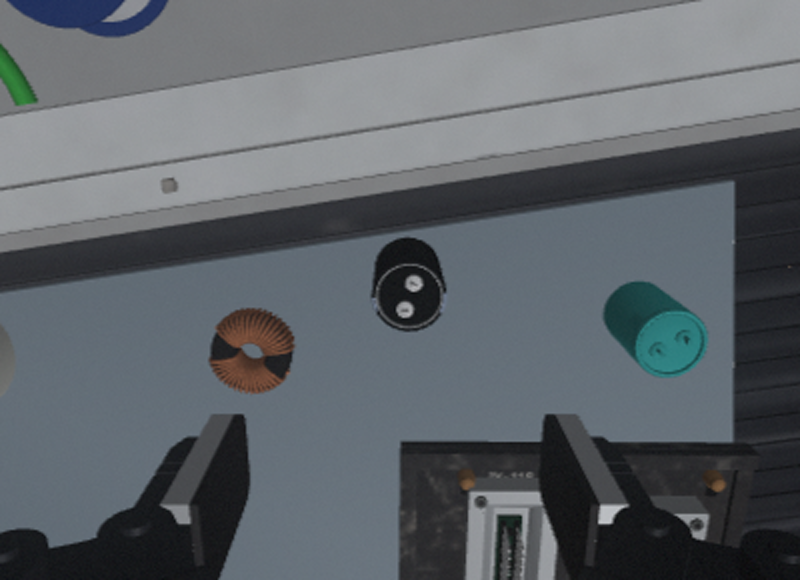

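The black capacitor 1 is at crop (408,297), toroid to its left, decoy to its right; the can's centre is (0.558, 0.434). Gripping it.

Call:
{"api": "drive_tool", "payload": {"increments": [{"ax": 0,"ay": 0,"az": 0,"tx": 0.123,"ty": 0.13,"tz": 0.8,"jaw": -0.25},{"ax": 0,"ay": 0,"az": 0,"tx": 0,"ty": 0,"tz": 0.8,"jaw": -0.25},{"ax": 0,"ay": 0,"az": 0,"tx": 0,"ty": 0,"tz": 0.8,"jaw": -0.25},{"ax": 0,"ay": 0,"az": 0,"tx": 0,"ty": 0,"tz": 0.5,"jaw": -0.25},{"ax": 0,"ay": 0,"az": 0,"tx": 0,"ty": 0,"tz": 0.2,"jaw": -0.1},{"ax": 0,"ay": 0,"az": 0,"tx": 0,"ty": 0,"tz": 0,"jaw": 0.5},{"ax": 0,"ay": 0,"az": 0,"tx": 0,"ty": 0,"tz": 0,"jaw": 0.5},{"ax": 0,"ay": 0,"az": 0,"tx": 0,"ty": 0,"tz": 0,"jaw": 0.5}], "force": 25}}

```text
time_s: 25.75
tcp_pos: [0.5583, 0.4341, 0.0223]
ee_rot: [-2.385, -2.044, -0.003]
ft_force: [-0.5, 0.6, -1.1]
finger_gap: 0.0282
grip_force: 25.7
```

Run:
```python
from h import *
plan((.648,.2725,.12),-8.8,8)
```

```text
t 25.75 tcp [0.5583 0.4341 0.0223] yaw -8.81 tilt 0.13 q [0.62 0.31 1.57 0.   1.26 0.78] | go [ 0.0897 -0.1616  0.0977] turn 0.01
0 ax 0.0000 ay -0.0000 az -0.0000 | t -0.456 0.355 -0.306
```

Call:
{"api": "drive_tool", "payload": {"increments": [{"ax": 0,"ay": 0,"az": 0,"tx": 0,"ty": 0,"tz": -0.9,"jaw": 0.5},{"ax": 0,"ay": 0,"az": 0,"tx": 0,"ty": 0,"tz": -0.9,"jaw": 0.5},{"ax": 0,"ay": 0,"az": 0,"tx": -0.608,"ty": 0.473,"tz": -0.108,"jaw": 0.5},{"ax": 0,"ay": 0,"az": 0,"tx": -0.608,"ty": 0.473,"tz": -0.108,"jaw": 0.5},{"ax": 0,"ay": 0,"az": 0,"tx": -0.608,"ty": 0.473,"tz": -0.108,"jaw": 0.5},{"ax": 0,"ay": 0,"az": 0,"tx": -0.608,"ty": 0.473,"tz": -0.108,"jaw": 0.5},{"ax": 0,"ay": 0,"az": 0,"tx": -0.608,"ty": 0.473,"tz": -0.108,"jaw": 0.5},{"ax": 0,"ay": 0,"az": 0,"tx": -0.608,"ty": 0.473,"tz": -0.108,"jaw": 0.5}]}}

```text
time_s: 26.75
tcp_pos: [0.6483, 0.2713, 0.1198]
ee_rot: [-2.385, -2.044, -0.002]
ft_force: [-0.3, -0.8, 0.0]
finger_gap: 0.0284
grip_force: 25.7
```

Call:
{"api": "drive_tool", "payload": {"increments": [{"ax": 0,"ay": 0,"az": 0,"tx": 0,"ty": 0,"tz": 0,"jaw": 0.5},{"ax": 0,"ay": 0,"az": 0,"tx": 0,"ty": 0,"tz": 0,"jaw": 0.5},{"ax": 0,"ay": 0,"az": 0,"tx": 0,"ty": 0,"tz": 0,"jaw": 0.5},{"ax": 0,"ay": 0,"az": 0,"tx": 0,"ty": 0,"tz": 0,"jaw": 0.5},{"ax": 0,"ay": 0,"az": 0,"tx": 0,"ty": 0,"tz": 0,"jaw": 0.5},{"ax": 0,"ay": 0,"az": 0,"tx": 0,"ty": 0,"tz": 0,"jaw": 0.5},{"ax": 0,"ay": 0,"az": 0,"tx": 0,"ty": 0,"tz": 0,"jaw": 0.5},{"ax": 0,"ay": 0,"az": 0,"tx": 0,"ty": 0,"tz": 0,"jaw": 0.5}]}}

```text
time_s: 27.75
tcp_pos: [0.6477, 0.2722, 0.119]
ee_rot: [-2.385, -2.044, -0.001]
ft_force: [-0.5, 0.0, -0.2]
finger_gap: 0.0288
grip_force: 25.7
```

Run:
```python
from h import *
o=r.get_obs();print(o['finger_gap'],o['grip_force'])
plan((.648,.2725,.034),-8.8,1)
c=cam('wrist'); p=o['tcp_pos']; L=cap(c,p[:2],p[2]+.025)
```

```text
0.028760984795994787 25.715214908123016
t 27.75 tcp [0.6477 0.2722 0.119 ] yaw -8.81 tilt 0.07 q [0.36 0.22 1.5  0.   1.41 0.51] | go [ 0.0003  0.0003 -0.085 ] turn 0.01
0 ax -0.0000 ay -0.0002 az -0.0000 | t 0.007 0.005 2.125
bright [257.1 311.   26.1] [0.6454 0.2606] 546.5
bright [253.  294.6   7.5] [0.6449 0.269 ] 147.0
bright [286.  289.    7.6] [0.6589 0.2696] 27.0
bright [227.  286.5   8.5] [0.6349 0.2745] 20.5
bright [260.6 273.5   7.8] [0.6496 0.2785] 158.0
```

Call:
{"api": "drive_tool", "payload": {"increments": [{"ax": 0,"ay": 0,"az": 0,"tx": -0.015,"ty": 0.01,"tz": 0.6,"jaw": 0.5},{"ax": 0,"ay": 0,"az": 0,"tx": 0,"ty": 0,"tz": 0.6,"jaw": 0.5},{"ax": 0,"ay": 0,"az": 0,"tx": 0,"ty": 0,"tz": 0.5,"jaw": 0.5},{"ax": 0,"ay": 0,"az": 0,"tx": 0,"ty": 0,"tz": 0.3,"jaw": 0.5},{"ax": 0,"ay": 0,"az": 0,"tx": 0,"ty": 0,"tz": 0.14,"jaw": 0.5},{"ax": 0,"ay": 0,"az": 0,"tx": 0,"ty": 0,"tz": 0,"jaw": 0.5},{"ax": 0,"ay": 0,"az": 0,"tx": 0,"ty": 0,"tz": 0,"jaw": 0.5},{"ax": 0,"ay": 0,"az": 0,"tx": 0,"ty": 0,"tz": 0,"jaw": 0.5}]}}

```text
time_s: 28.8
tcp_pos: [0.6483, 0.2717, 0.034]
ee_rot: [-2.385, -2.044, -0.003]
ft_force: [-0.4, 0.1, -0.0]
finger_gap: 0.0286
grip_force: 25.7
```

Call:
{"api": "drive_tool", "payload": {"increments": [{"ax": 0,"ay": 0,"az": 0,"tx": 0,"ty": 0,"tz": 0.03,"jaw": 0.5},{"ax": 0,"ay": 0,"az": 0,"tx": 0,"ty": 0,"tz": 0,"jaw": 0.2},{"ax": 0,"ay": 0,"az": 0,"tx": 0,"ty": 0,"tz": 0,"jaw": -0.05},{"ax": 0,"ay": 0,"az": 0,"tx": 0,"ty": 0,"tz": 0,"jaw": -0.05},{"ax": 0,"ay": 0,"az": 0,"tx": 0,"ty": 0,"tz": -0.5,"jaw": -0.05},{"ax": 0,"ay": 0,"az": 0,"tx": 0,"ty": 0,"tz": -0.9,"jaw": -0.2},{"ax": 0,"ay": 0,"az": 0,"tx": 0,"ty": 0,"tz": -0.9,"jaw": -0.4},{"ax": 0,"ay": 0,"az": 0,"tx": 0,"ty": 0,"tz": -0.4,"jaw": -0.4}]}}

```text
time_s: 29.8
tcp_pos: [0.6488, 0.2718, 0.144]
ee_rot: [2.385, 2.044, 0.007]
ft_force: [-0.1, 0.8, -0.2]
finger_gap: 0.06
grip_force: 0.0
```

Call:
{"api": "drive_tool", "payload": {"increments": [{"ax": 0,"ay": 0,"az": 0,"tx": 0,"ty": 0,"tz": -0.8,"jaw": -0.4},{"ax": 0,"ay": 0,"az": 0,"tx": 0,"ty": 0,"tz": -0.8,"jaw": -0.4},{"ax": 0,"ay": 0,"az": 0,"tx": 0,"ty": 0,"tz": 0,"jaw": -0.4},{"ax": 0,"ay": 0,"az": 0,"tx": 0,"ty": 0,"tz": 0,"jaw": -0.4},{"ax": 0,"ay": 0,"az": 0,"tx": 0,"ty": 0,"tz": 0,"jaw": -0.4},{"ax": 0,"ay": 0,"az": 0,"tx": 0,"ty": 0,"tz": 0,"jaw": -0.4},{"ax": 0,"ay": 0,"az": 0,"tx": 0,"ty": 0,"tz": 0,"jaw": -0.4},{"ax": 0,"ay": 0,"az": 0,"tx": 0,"ty": 0,"tz": 0,"jaw": -0.4}]}}

```text
time_s: 30.8
tcp_pos: [0.648, 0.2714, 0.2041]
ee_rot: [-2.385, -2.044, -0.001]
ft_force: [-0.7, 0.1, 0.2]
finger_gap: 0.06
grip_force: 0.0
```

Run:
```python
from h import *
c=cam('wrist'); save(c,'w12.png',(60,60,460,360),1.9); cap(c,(.648,.2725),.0575); print(); cap(c,(.574,.199),.0575); hdr(c,(.6351,.1895),.0185); hdr(c,(.5867,.282),.0185)
```

```text
bright [257. 209.  20.] [0.6427 0.2413] 197.5
bright [257.  171.4  36.6] [0.6483 0.2773] 3058.5

bright [197.9 254.    3.1] [0.5781 0.2033] 19.5
bright [199.5 245.5  34.3] [0.5815 0.2122] 883.5
hdr [0.6343 0.1897] size 0.0097 0.045 long 81.5 px [256. 240.] exp 257.0 241.0
hdr [0.5892 0.2814] size 0.0109 0.0461 long 86.5 px [199. 166.] exp 197.0 166.0
```

View pics/w12.png

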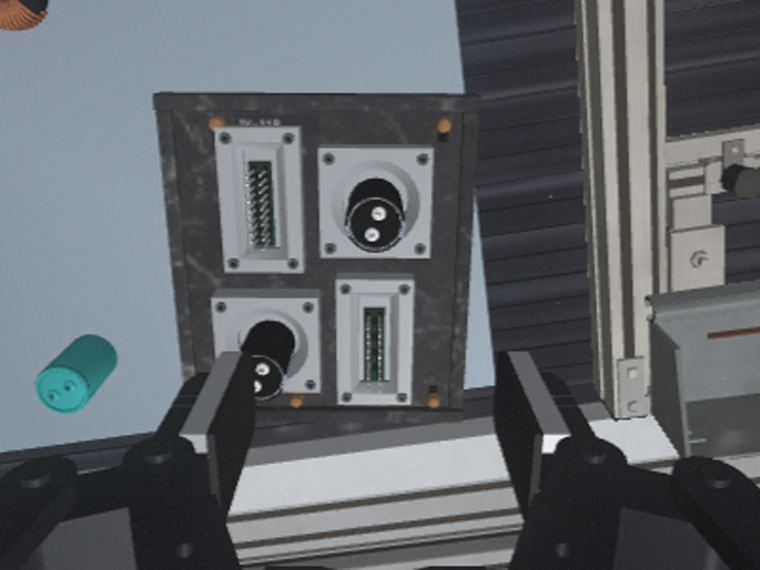

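All four parts stand in their nests. One last numeric check on capacitor 1, then I hand in.

Run:
```python
from h import *
c=cam('wrist'); P=ray(c,(375.5/1.9+60,224/1.9+60),.0575); print(P.round(4))
if np.hypot(P[0]-.648,P[1]-.2725)<.005: print(r.close_job())
```

```text
[0.6479 0.2712 0.0575]
the job is handed in; nothing more can be done
None
```

I handed the job in at about 31 s of the 104 s limit: both headers were seated in the slotted nests first, then both capacitors in the round nests, and the toroid and turquoise look-alikes were not touched. The last wrist view and measurements agree with that, but the hand-in returned no verdict.

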